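Gauge a delivered vial and load it into its rack lane

TASK

Take the mid-sized vial (100 ml, 50 mm across) out of the delivery tray and check its width on the bench gauge: stand it on the plate before the wider (go) gap, on the side nearest you, push it standing until it is clear of the far end, then bring it back to the near side and push it gently, standing on the plate, into the narrower (no-go) gap until the jaws stop it. Once they have, stand it in the empty lane of the rack. It is glass, so keep it upright and never force, ram or drop it, and leave the other vials, the bottle, the flask and the calculator as they are.

Things in the scene. Friction and masses are not known exactly. Their poses are not given: they have to be found in the camera images.
- vial_mid (a point): centre (half-way up) of the vial to gauge: amber glass, 104 mm tall, straight body 50 mm in diameter up to 67 mm above its base, sloping shoulder, neck 26 mm in diameter, and on top a crimped aluminium cap 32 mm in diameter and 14 mm high (from 90 to 104 mm above the base); blank paper label. About 0.19 kg (0.15 to 0.24). z is its axis. It stands in the delivery tray, whose floor is 2 mm above the bench, between the small vial and the big bottle; the three spots vary.
- vial: the same vial, at the centre of its underside
- tray: delivery tray, fixed: shallow stainless tray 190 mm (its x) by 172 mm (its y), rim 12 mm high, 2 mm thick; origin at the centre of its underside. It stands left or right of the gauge, the rack on the other side.
- small_vial_mid (a point): centre of the small vial in the tray: amber, 42 mm in diameter, 73 mm tall; leave it
- big_bottle_mid (a point): centre of the big bottle in the tray: amber, 64 mm in diameter, 136 mm tall; leave it
- gauge_plate: bench gauge, fixed: flat metal plate 180 mm (its x) by 206 mm (its y), 10 mm thick, with two pairs of steel jaws side by side; origin at the centre of its underside. Its x axis points away from the robot and is the direction in which vials are pushed through the gaps.
- go_gate: the wider (go) pair of jaws: gap 54 mm wide, jaws 56 mm long in the push direction (its x), 17 mm thick, 40 mm high, corners rounded 4 mm. Origin: middle of the gap, on the top of the plate (10 mm above the bench); x is the push direction (gap from x = -28 to +28 mm), y runs across the gap. Which pair is on the left varies.
- nogo_gate: the narrower and shorter (no-go) pair of jaws: gap 44 mm wide, jaws 30 mm long in the push direction (its x), 17 mm thick, 40 mm high, corners rounded 4 mm. Origin: middle of the gap, on the top of the plate; axes as for the go pair. A vial 50 mm across is stopped by the two front corners with its axis about 24 mm short of the origin (x = -24 mm).
- rack_deck: dispensing rack, fixed: dark steel deck 150 mm (its x) by 202 mm (its y), 8 mm thick, carrying three grey plastic lanes side by side, 64 mm apart; origin at the centre of its underside
- lane_free: the empty lane of the rack (which of the three varies): channel 130 mm long (its x) and 62 mm wide (its y) outside, 58 mm inside, floor 3 mm thick, side and far walls 24 mm high, near lip 14 mm high, all 2 mm thick. Origin: centre of its underside, which lies on the deck 8 mm above the bench, so that its floor is 11 mm above the bench. It has room for two vials in line; either place or any between will do.
- stock_1_mid (a point): centre of a vial of the same kind (50 by 104 mm) standing in a full lane of the rack; leave it
- stock_2_mid (a point): as stock_1, behind it in the same lane
- stock_3_mid (a point): as stock_1, in the other full lane
- stock_4_mid (a point): as stock_3, behind it
- flask_mid (a point): centre of a white plastic flask with a blue cap, 78 mm in diameter, 206 mm tall, on the bench between robot and gauge; leave it
- calculator_mid (a point): centre of a flat calculator 76 mm (its x) by 120 mm (its y), 14 mm high, on the bench between robot and gauge; leave it
Mind the look-alikes: they are no part of the job. Leave any yellow look-alike of the vial alone.

How it is judged:
By the outcome, as a careful person would: the job done as asked, in the order asked, and still so for the second after the job is handed in, with the robot touching nothing.
It also fails if it takes over 72 s, if anything falls off the work surface, if the arm or the gripper's body presses on something with over 40 N, if the wrist force passes 120 N, or if a joint passes its speed limit or range.

ROBOT

A 6-joint arm with a two-finger parallel gripper is mounted at the origin on the work surface. World frame = base frame: x ahead of the robot, y to its left, z up, the work surface at z = 0. Lengths are in m, angles in rad, forces in N, time in s.
With the tool pointing down it reaches from about 0.275 to 0.825 m from the base axis. Payload 4.9 kg.
Tool frame: the origin (TCP) lies midway between the tips of the shut fingers; the grasp point (between the pads) lies manip.tcp_to_grasp behind it (manip.tcp_to_grasp is the distance from the TCP to the grasp point, in m); z points along the fingers, x is the direction in which the jaws open and shut, and the axes are right-handed (so a half turn about z gives the same grasp; the last joint's range is limited). The gripper opens to 85 mm and grips with 20 to 120 N. Pads are 22 mm wide; open, the fingers measure 114 mm over their backs; the gripper's body (76 mm by 85 mm) begins 54 mm behind the grasp point. The pads swing forward as they close: fully open they stand 13 mm farther back than shut.
Start: joints at [-1.282, 0.326, -0.193, 1.052, 0, 1.437], TCP at [0.226, -0.502, 0.231] pointing down, gripper open.
Joint ranges: [-2.65, 2.65], [-0.97, 1.79], [-1.3, 1.35], [-1.93, 2.1], [-1.47, 1.37], [-3.14, 3.14]. Speed limits (rad/s): [2.57, 2.57, 3.14, 3.14, 3.14, 3.14].

INTERFACE

Orientations are given as a unit quaternion [x, y, z, w].
In Python, from rig import status, snapshot, camera_info, order, cut_out, manip gives the robot as it stands. The module is installed in compiled form; this text tells all that it offers.
- The arm moves only by the tool move_arm, never from a script. Its arguments are lists of equal length, an entry for each row: "delta_pos": the shift along the tool's x, y, z in mm, a list of three; "rot": the turn, a rotation vector about the tool's x, y, z in degrees, a list of three. In form: {"delta_pos": [[dx, dy, dz], ...], "rot": [[rx, ry, rz], ...]}. A call has 1 to 12 rows; each row is the pose to reach, as a shift and turn from the pose commanded when the call began, along the tool's axes at that moment; what a row does not reach only later rows make up. A row lasts 1/10 s, in which the tool goes at most 50 mm and 8.59 degrees, less where a joint would pass 70% of its speed; a pose out of reach is approached as far as the arm can. A call with a gripper value outside its range is refused whole. "grip" is the opening, from 0 (shut) to 1 (fully open), set as the call begins (left out, the last holds). The fingers move at their own pace and stop on an object; "grip_force" is the grip in N (left out, the last holds). Time passes only in rows, so rows that repeat a pose let the fingers close. It gives the time, the measured TCP pose, the force and the opening at its end, in the units of the state.
- status.read_state(): the state, without advancing time (a new reading comes with each control period).
- snapshot(name): name is "scene" or "side" or "wrist"; returns the picture (480x640x3 uint8, red, green, blue); there is no depth.
- camera_info(name): a dict with "camera_matrix" (3x3 intrinsics, pixels), "R" (3x3) and "t" (3): a world point X has camera coordinates R X + t. Camera axes: x right, y down, z forward; pixel columns grow to the right and rows downward; lengths in m; the calibration is good to about 2 mm. A picture is of the moment at which its call begins: read the wrist's pose just before it. camera_info takes no time and is no camera call; for the wrist camera it gives the pose at the moment of the call.
- order.job_done(): hands the job in, once; it reports no verdict.
Trained networks look in the newest picture that a camera, given by its name, has taken for a name from the list of things; names that differ only in an ending like _2 or _b are one class to them, and where a whole thing is asked for, a point or a joint stands for the part that bears it (a point fixed in the world has none). Each returns a list of dicts, best first, with "score" (0 to 1); they miss things now and then, are a little off and sometimes report something else, mostly with a low value. They report only what shows in the picture. A call takes as long as a camera call. They do not tell look-alikes from the thing itself.
- cut_out(camera, label): "region" (480x640 bool, what is visible of it) and "rect" ([centre column, centre row, width, height] in pixels, round what is visible of it).
The state is a dict: "time_s": time; "joint_pos": joint angles; "qvel": joint speeds; "joint_efforts": joint torques, N m; "eef_pos": TCP position; "orientation": TCP orientation; "contact_force": force on the tool from outside, world axes, zero at the start; "wrist_torque": the same for the moment, N m; "finger_gap": finger opening in m.
Only numpy, scipy, OpenCV 4.12 (cv2) and the standard library are available. Lean on these libraries where they do the work, as an engineer would, in place of code of your own. Each camera call takes 0.05 s, during which the arm holds its last target.

## Working session

There is one attempt and no reset: what is moved stays moved. The work goes in short steps, Python scripts to look and compute and a tool call to move; the robot and the scene stay as the last step left them, time stands still between calls to the robot, and variables do not carry over. Pictures are saved under pics/ and viewed, and the job is handed in when it is done.

Besides the shell and the picture viewer there is one more tool, called after "Request:" by a JSON object that holds its "api" and its "payload". move_arm: Moves the arm, as the interface text tells. Its arguments: {"type":"object","properties":{"delta_pos":{"type":"array","items":{"type":"array","items":{"type":"number"}}},"rot":{"type":"array","items":{"type":"array","items":{"type":"number"}}},"grip":{"type":"number"},"grip_force":{"type":"number"}},"required":["delta_pos","rot"]}

```bash
mkdir -p pics
cat > h.py <<'E'
import numpy as np, cv2
from rig import status, snapshot, camera_info, order, cut_out, manip
from scipy.spatial.transform import Rotation as Rn
def ray(ci,u,v):
    K=np.array(ci["camera_matrix"]);R=np.array(ci["R"]);t=np.array(ci["t"])
    return -R.T@t, R.T@np.linalg.solve(K,[u,v,1.])
def onz(ci,u,v,z):
    c,d=ray(ci,u,v); return c+d*(z-c[2])/d[2]
def proj(ci,X):
    p=np.array(ci["camera_matrix"])@(np.array(ci["R"])@np.array(X)+np.array(ci["t"])); return p[:2]/p[2]
def save(n,im): cv2.imwrite("pics/"+n+".png",cv2.cvtColor(im,cv2.COLOR_RGB2BGR))
E
python3 - <<'E'
from h import *
s=status.read_state(); print(s); print(manip.tcp_to_grasp)
for n in ("scene","side","wrist"):
    im=snapshot(n); save(n+"0",im); ci=camera_info(n)
    print(n,np.round(ci["camera_matrix"],1).tolist(), np.round(-np.array(ci["R"]).T@ci["t"],3), np.round(ci["R"],3).tolist())
E
```

```text
{'time_s': 0.0, 'joint_pos': array([-1.28218535e+00,  3.26917001e-01, -1.93560349e-01,  1.05202193e+00,
       -1.04344275e-05,  1.43662413e+00]), 'qvel': array([-0.00061325,  0.0023469 , -0.00016136, -0.00178768,  0.000294  ,
        0.00058093]), 'joint_efforts': array([-4.57671067e-04, -4.43401623e+01,  2.62439454e+01,  1.54752459e-02,
       -1.54738009e-04,  5.63107854e-07]), 'eef_pos': array([ 0.22552107, -0.50100573,  0.23052542]), 'orientation': array([ 8.39731846e-01, -5.43000646e-01, -6.50130371e-04, -5.49881278e-04]), 'contact_force': array([ 0.01551095, -0.05624446, -0.47676125]), 'wrist_torque': array([ 0.00603938, -0.03775263,  0.0326888 ]), 'finger_gap': 0.08530754336824799}
0.0187
scene [[450.6, 0.0, 314.2], [0.0, 450.6, 239.2], [0.0, 0.0, 1.0]] [0.904 0.717 0.652] [[-0.882, 0.472, 0.007], [0.275, 0.526, -0.805], [-0.384, -0.707, -0.594]]
side [[469.0, 0.0, 313.6], [0.0, 469.0, 242.7], [0.0, 0.0, 1.0]] [0.268 0.922 0.871] [[-0.952, -0.307, -0.009], [-0.195, 0.628, -0.753], [0.236, -0.715, -0.658]]
wrist [[371.0, 0.0, 316.1], [0.0, 371.0, 238.8], [0.0, 0.0, 1.0]] [ 0.29  -0.473  0.374] [[0.41, -0.912, -0.001], [-0.877, -0.395, 0.275], [-0.251, -0.112, -0.961]]
```

View pics/scene0.png

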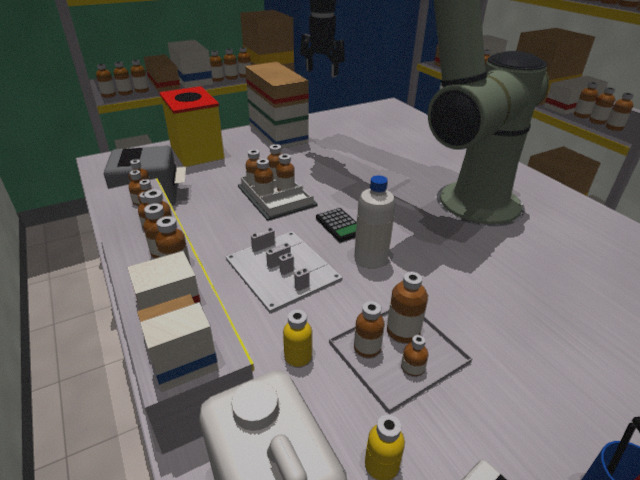

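View pics/side0.png

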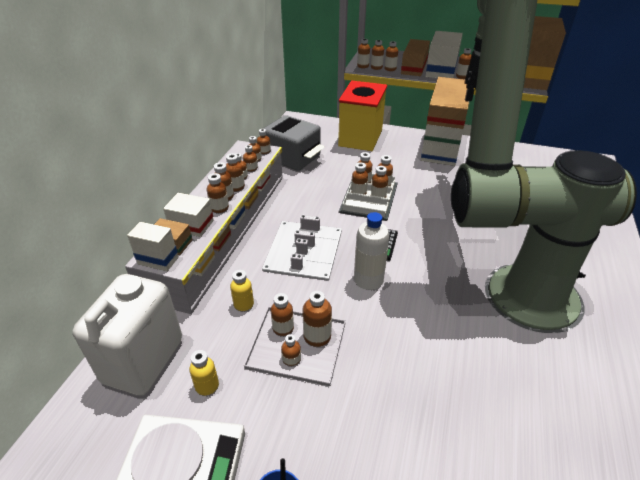

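View pics/wrist0.png

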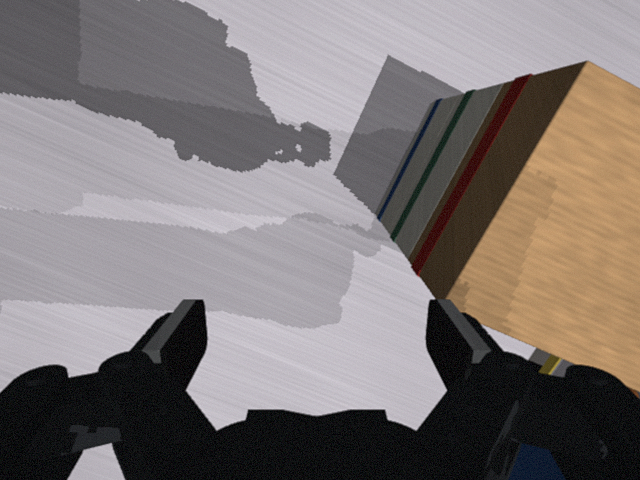

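Scene view: tray (400,355) on robot's left with mid vial (369,330), big bottle (408,305), small vial (416,356). The gauge is at (285,268) and the rack at (275,195), with the flask at (375,225) and two yellow look-alikes. Next I'll measure them.

Run:
```python
from h import *
for cam in ("scene","side"):
    ci=camera_info(cam); snapshot(cam)
    for l in ("vial","small_vial_mid","big_bottle_mid","tray","gauge_plate","go_gate","nogo_gate","rack_deck","lane_free","flask_mid","calculator_mid"):
        for i,d in enumerate(cut_out(cam,l)[:7 if l=="vial" else 2]):
            r=np.array(d["rect"]); 
            if d["score"]<.3: continue
            reg=d["region"]; np.save(f"m_{cam}_{l}_{i}.npy",reg)
            print(cam,l,i,round(d["score"],2),np.round(r,1), "base",np.round(onz(ci,r[0],r[1],.02)[:2],3))
```

```text
scene vial 0 0.86 [386.5 447.7  35.4  62.2] base [0.644 0.463]
scene vial 1 0.61 [369.9 329.1  31.3  59.7] base [0.537 0.261]
scene vial 2 0.59 [297.2 339.6  30.4  56.4] base [0.668 0.221]
scene small_vial_mid 0 0.6 [416.1 355.4  27.8  42.7] base [0.499 0.35 ]
scene big_bottle_mid 0 0.89 [407.9 307.5  38.4  70.3] base [0.439 0.249]
scene big_bottle_mid 1 0.73 [416.9 354.4  27.3  42.7] base [0.497 0.349]
scene tray 0 0.8 [400.2 361.1 147.6  99.6] base [0.532 0.347]
scene gauge_plate 0 0.95 [284.9 271.8 115.   78.6] base [0.607 0.04 ]
scene go_gate 0 0.75 [270.6 247.1  37.1  41.5] base [ 0.599 -0.055]
scene nogo_gate 0 0.78 [295.1 272.1  33.7  37.8] base [0.588 0.051]
scene rack_deck 0 0.62 [279.1 202.6  78.4  35.2] base [ 0.501 -0.222]
scene lane_free 0 0.69 [287.4 201.4  52.3  27.2] base [ 0.479 -0.218]
scene lane_free 1 0.5 [270.1 247.4  44.3  42.4] base [ 0.601 -0.054]
scene flask_mid 0 0.69 [375.1 220.9  42.   98.9] base [ 0.324 -0.033]
scene calculator_mid 0 0.7 [336.9 223.2  38.9  33.2] base [ 0.414 -0.068]
side vial 0 0.89 [205.8 372.8  28.7  45.1] base [0.663 0.459]
side vial 
[... 382 characters left out ...]
 0.342]
side gauge_plate 0 0.74 [302.7 250.6  81.2  63. ] base [0.592 0.036]
side go_gate 0 0.77 [307.1 230.6  29.4  38.5] base [ 0.608 -0.048]
side nogo_gate 0 0.55 [300.2 255.3  22.   28.3] base [0.593 0.056]
side rack_deck 0 0.84 [369.1 203.8  60.1  39. ] base [ 0.468 -0.226]
side rack_deck 1 0.62 [283.5 313.8  24.3  48.9] base [0.564 0.259]
side lane_free 0 0.73 [366.8 203.8  42.6  19. ] base [ 0.475 -0.223]
side flask_mid 0 0.88 [370.7 251.6  29.   76. ] base [ 0.416 -0.015]
side flask_mid 1 0.36 [364.8 166.5  13.8  26.6] base [ 0.529 -0.429]
side calculator_mid 0 0.61 [394.1 244.8   9.5  29.2] base [ 0.361 -0.061]
side calculator_mid 1 0.4 [385.5 171.1  14.4  30.2] base [ 0.456 -0.421]
```

Run:
```python
from h import *
a=cv2.imread("pics/scene0.png")
cv2.imwrite("pics/z1.png",cv2.resize(a[225:312,220:350],(780,522),interpolation=cv2.INTER_CUBIC))
cv2.imwrite("pics/z2.png",cv2.resize(a[140:220,230:325],(760,600)[:2] and (712,600),interpolation=cv2.INTER_CUBIC))
cv2.imwrite("pics/z3.png",cv2.resize(a[265:410,320:480],(662,600),interpolation=cv2.INTER_CUBIC))
a=cv2.imread("pics/side0.png")
cv2.imwrite("pics/z4.png",cv2.resize(a[205:285,255:350],(712,600),interpolation=cv2.INTER_CUBIC))
cv2.imwrite("pics/z5.png",cv2.resize(a[145:220,330:405],(600,600),interpolation=cv2.INTER_CUBIC))
```

```text
(no output)
```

View pics/z1.png

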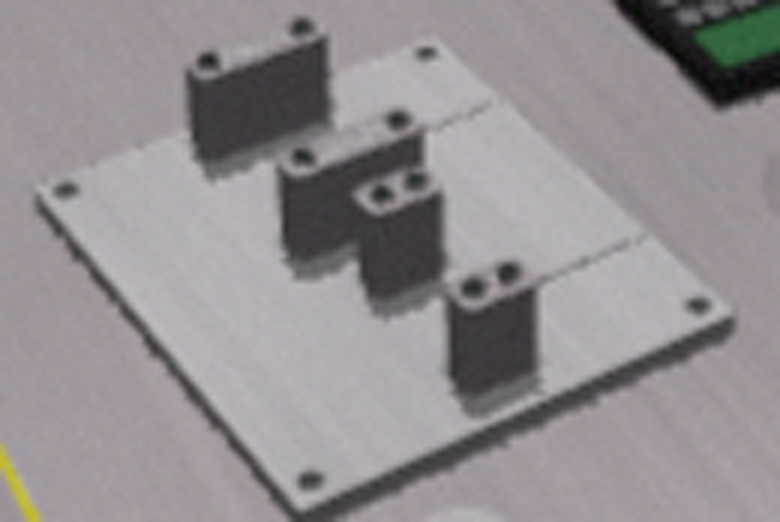

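View pics/z2.png

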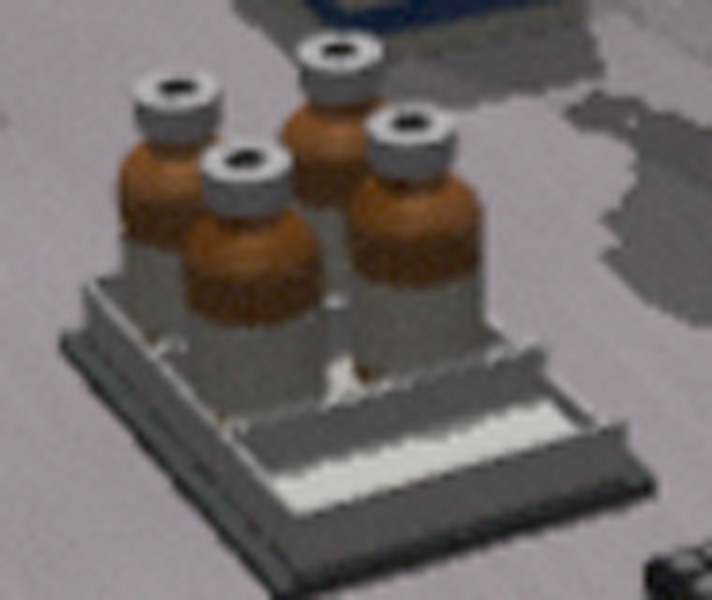

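View pics/z3.png

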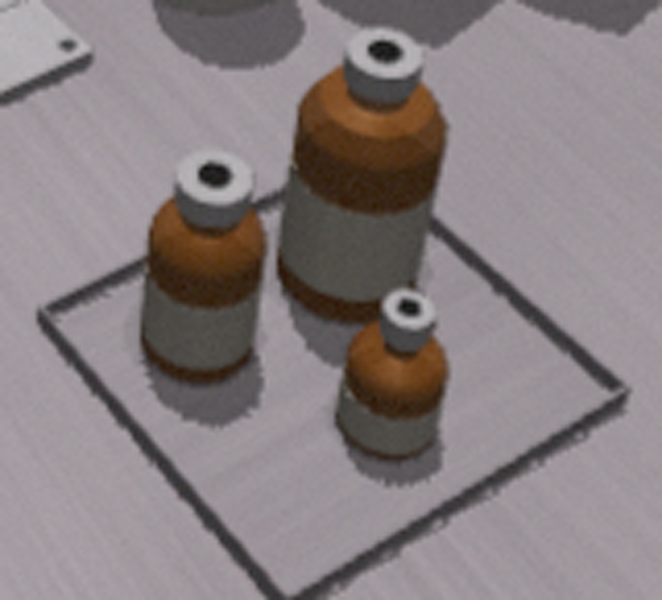

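View pics/z5.png

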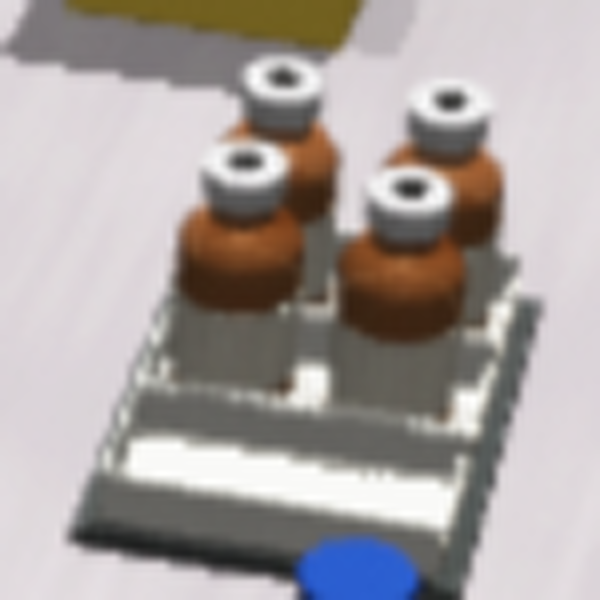

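Run:
```python
from h import *
ci=camera_info("scene")
def P(name,pts,s,o,z):
    for p in pts: print(name,np.round(onz(ci,p[0]/s+o[0],p[1]/s+o[1],z)[:2]*1000,1))
P("plate FR,FL,NL,NR",[(38,195),(297,510),(733,318),(435,40)],6,(220,225),.01)
P("go out scr",[(208,61),(302,27)],6,(220,225),.05)
P("go in",[(303,157),(398,121)],6,(220,225),.05)
P("ng in",[(382,193),(417,182)],6,(220,225),.05)
P("ng out",[(473,288),(508,272)],6,(220,225),.05)
s=662/160
P("mid,big,small cap",[(215,174)],s,(320,265),.106)
P("b",[(384,49)],s,(320,265),.138);P("s",[(410,308)],s,(320,265),.075)
P("tray rim",[(42,315),(625,393),(285,600)],s,(320,265),.012)
P("stock caps",[(177,88),(246,160),(339,50),(410,122)],7.5,(230,140),.115)
P("lane far wall L corner ... lip",[(540,352),(628,430),(300,515)],7.5,(230,140),.02)
P("deck",[(655,488),(285,597),(62,340)],7.5,(230,140),.008)
ci=camera_info("side")
P("side stock",[(284,77),(246,160),(451,100),(411,188)],8,(330,145),.115)
P("side deck",[(75,540),(450,590),(540,300)],8,(330,145),.008)
c=camera_info("scene");print("scene flask",onz(c,378,184,.206)[:2]); print("side flask",onz(ci,374.5,216,.206)[:2])
```

```text
plate FR,FL,NL,NR [699.1 -77.7]
plate FR,FL,NL,NR [678.9 119.7]
plate FR,FL,NL,NR [502.4 104.6]
plate FR,FL,NL,NR [521.9 -99.1]
go out scr [627.9 -75.7]
go out scr [587.4 -79.8]
go in [619.9  -4.8]
go in [580.2  -8.4]
ng in [603.4  27.3]
ng in [589.7  27.4]
ng out [597.9  88.5]
ng out [583.5  86.5]
mid,big,small cap [556.1 283.6]
b [472.7 281. ]
s [509.3 358.1]
tray rim [613.2 245.9]
tray rim [415.  398.8]
tray rim [600.8 411.2]
stock caps [ 514.3 -350.9]
stock caps [ 514.5 -286.5]
stock caps [ 449.  -353.4]
stock caps [ 451.1 -287.2]
lane far wall L corner ... lip [ 409.8 -268.3]
lane far wall L corner ... lip [ 407.1 -203.6]
lane far wall L corner ... lip [ 534.6 -206. ]
deck [ 407.9 -181.4]
deck [ 552.9 -178.4]
deck [ 558.2 -379.2]
side stock [ 513.5 -346.1]
side stock [ 513.4 -282.7]
side stock [ 448.1 -348.1]
side stock [ 450.  -281.6]
side deck [ 546.7 -172.1]
side deck [ 405.8 -183.8]
side deck [ 408.2 -383.6]
scene flask [0.41495341 0.08145478]
side flask [0.40202801 0.06759528]
```

View pics/z4.png

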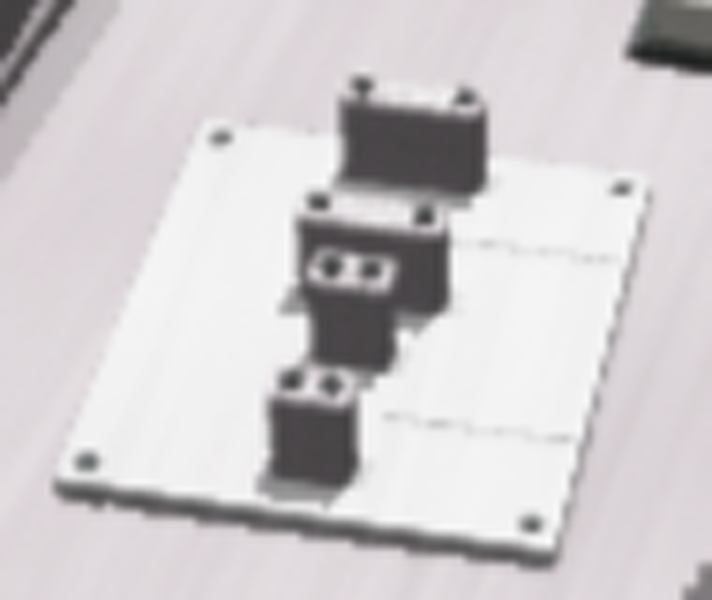

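```bash
cat >> h.py <<'E'
def plan(pos,yaw,start=None,yaw0=None):
    """mm/deg deltas in tool frame for target TCP pos (m), tool-x yaw deg, pointing down"""
    s=status.read_state()
    Rt=Rn.from_quat(s["orientation"]); p=s["eef_pos"]
    tgt=Rn.from_matrix(np.array([[np.cos(np.radians(yaw)),np.sin(np.radians(yaw)),0],[np.sin(np.radians(yaw)),-np.cos(np.radians(yaw)),0],[0,0,-1]]).T)
    d=Rt.inv().apply(np.array(pos)-p)*1000; r=np.degrees((Rt.inv()*tgt).as_rotvec())
    print("delta",np.round(d,1).tolist(),"rot",np.round(r,1).tolist(),"t",round(s["time_s"],2))
def where():
    s=status.read_state(); x=Rn.from_quat(s["orientation"]).as_matrix()
    print("t",round(s["time_s"],2),"tcp",np.round(s["eef_pos"]*1000,1),"yaw",round(np.degrees(np.arctan2(x[1,0],x[0,0])),2),"z",np.round(x[:,2],3),"F",np.round(s["contact_force"],1),"gap",round(s["finger_gap"]*1000,1),"j",np.round(s["joint_pos"],2))
E
python3 -c "
from h import *
where(); plan([.545,.02,.25],96)"
```

```text
t 1.35 tcp [ 225.7 -501.6  231.3] yaw -65.78 z [ 0. -0. -1.] F [ 0.3 -0.7 -0.1] gap 85.4 j [-1.28  0.33 -0.19  1.05  0.    1.44]
delta [-344.7, -505.2, -18.7] rot [0.0, -0.0, -161.8] t 1.35
```

Request:
{"api": "move_arm", "payload": {"delta_pos": [[-30, -40, -19], [-60, -80, -19], [-90, -125, -19], [-120, -170, -19], [-150, -215, -19], [-180, -260, -19], [-210, -305, -19], [-240, -350, -19], [-270, -395, -19], [-300, -440, -19], [-325, -475, -19], [-345, -505, -19]], "rot": [[0, 0, -8], [0, 0, -16], [0, 0, -24], [0, 0, -32], [0, 0, -40], [0, 0, -48], [0, 0, -56], [0, 0, -64], [0, 0, -72], [0, 0, -80], [0, 0, -88], [0, 0, -96]]}}

```text
time_s: 2.55
eef_pos: [0.5377, 0.0095, 0.2505]
orientation: [0.965, 0.264, 0.0, 0.0]
contact_force: [2.2, -1.4, 0.5]
finger_gap: 0.0853
```

```bash
python3 -c "
from h import *
where(); plan([.545,.02,.25],96)"
```

```text
t 2.55 tcp [537.7   9.5 250.5] yaw 30.57 z [ 0.001 -0.    -1.   ] F [ 2.2 -1.4  0.5] gap 85.3 j [-0.12  0.29 -0.19  1.09 -0.    0.92]
delta [11.7, -5.3, 0.5] rot [0.0, -0.0, -65.4] t 2.55
```

Request:
{"api": "move_arm", "payload": {"delta_pos": [[4, -2, 0], [4, -2, 0], [4, -2, 0], [4, -2, 0], [4, -2, 0], [4, -2, 0], [4, -2, 0], [4, -2, 0], [4, -2, 0], [4, -2, 0]], "rot": [[0, 0, -65.5], [0, 0, -65.5], [0, 0, -65.5], [0, 0, -65.5], [0, 0, -65.5], [0, 0, -65.5], [0, 0, -65.5], [0, 0, -65.5], [0, 0, -65.5], [0, 0, -65.5]]}}

```text
time_s: 3.55
eef_pos: [0.5393, 0.0112, 0.2503]
orientation: [0.672, 0.741, 0.0, 0.0]
contact_force: [-0.4, 0.2, 0.6]
finger_gap: 0.0852
```

Run:
```python
from h import *
where(); ci=camera_info("wrist"); im=snapshot("wrist"); save("w1",im); where()
np.save("ci1.npy",ci,allow_pickle=True)
```

```text
t 3.55 tcp [539.3  11.2 250.3] yaw 95.61 z [ 0. -0. -1.] F [-0.4  0.2  0.6] gap 85.2 j [-0.12  0.29 -0.19  1.09 -0.   -0.21]
t 3.6 tcp [539.3  11.2 250.3] yaw 95.63 z [ 0. -0. -1.] F [ 0.1  0.1 -0.8] gap 85.4 j [-0.12  0.29 -0.19  1.09  0.   -0.21]
```

View pics/w1.png

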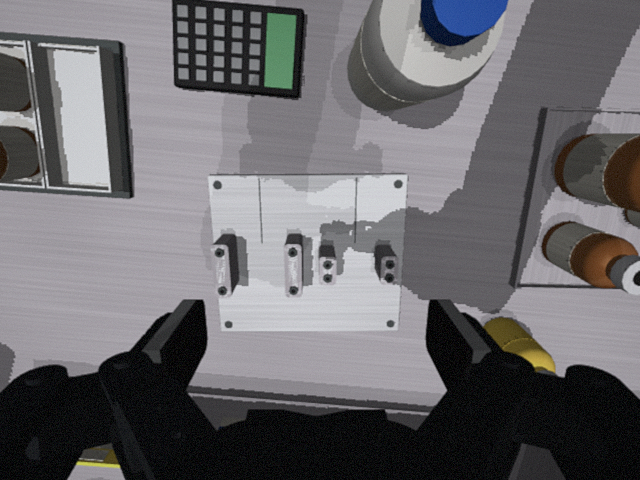

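Run:
```python
from h import *
a=cv2.imread("pics/w1.png")
cv2.imwrite("pics/w1z.png",cv2.resize(a[165:340,200:420],(800,636),interpolation=cv2.INTER_CUBIC)[:600])
cv2.imwrite("pics/w1r.png",cv2.resize(a[25:205,0:140],(466,600),interpolation=cv2.INTER_CUBIC))
```

```text
(no output)
```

View pics/w1z.png

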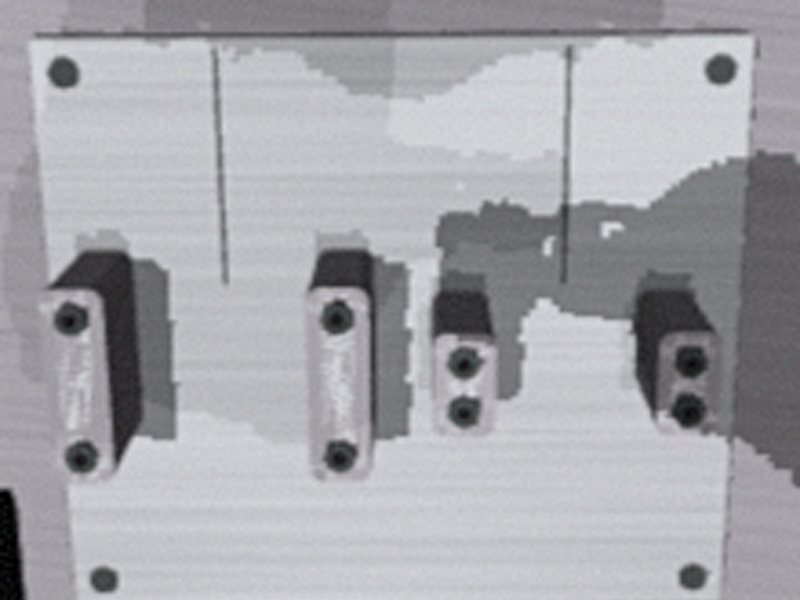

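View pics/w1r.png

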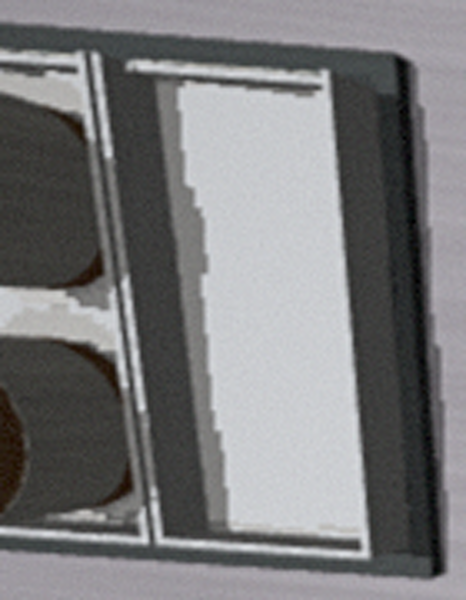

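```bash
cat > m1.py <<'E'
from h import *
ci=np.load("ci1.npy",allow_pickle=True).item()
k=220/800
def W(p,z,k=k,o=(200,165)): return onz(ci,(p[0]+.5)*k-.5+o[0],(p[1]+.5)*k-.5+o[1],z)[:2]*1000
scr=np.array([W(p,.01) for p in [(64,72),(721,69),(104,579),(693,577)]]);print("plate screws",scr.round(1).tolist(),"ctr",scr.mean(0))
print("yaw",np.degrees(np.arctan2(*(scr[2]-scr[0])[::-1])),np.degrees(np.arctan2(*(scr[3]-scr[1])[::-1])),np.degrees(np.arctan2(*(scr[1]-scr[0])[::-1]))-90)
J={n:np.array([W(p,.05) for p in v]) for n,v in dict(go_o=[(71,318),(81,457)],go_i=[(337,316),(340,456)],ng_i=[(464,362),(464,411)],ng_o=[(691,360),(688,409)]).items()}
for n in J: print(n,J[n].round(1).tolist())
print("go ctr",(J["go_o"]+J["go_i"]).mean(0)/2,"sep",np.linalg.norm((J["go_o"]-J["go_i"]).mean(0)))
print("ng ctr",(J["ng_o"]+J["ng_i"]).mean(0)/2,"sep",np.linalg.norm((J["ng_o"]-J["ng_i"]).mean(0)))
print("go line",[W(p,.01).round(1).tolist() for p in [(215,48),(226,282)]],"ng line",[W(p,.01).round(1).tolist() for p in [(569,48),(564,282)]])
R=lambda p,z:W(p,z,140/466,(0,25)).round(1).tolist()
print("lane R wall in/out", R((330,72),.032),R((366,550),.032),"L wall",R((98,55),.032),R((156,543),.032),"deck R",R((405,60),.008),R((436,575),.008))
E
python3 m1.py
```

```text
plate screws [[531.4, -92.3], [512.3, 93.1], [690.8, -75.8], [671.9, 109.7]] ctr [601.61520524   8.68339898]
yaw 5.908819852018874 5.947529418091007 5.869599939061672
go_o [[590.6, -78.8], [630.8, -75.0]]
go_i [[583.1, -8.0], [623.5, -3.9]]
ng_i [[592.8, 27.2], [606.9, 28.7]]
ng_o [[586.2, 88.2], [600.4, 89.5]]
go ctr [607.01746159 -41.43066407] sep 71.33885465024498
ng ctr [596.58488531  58.41154362] sep 61.24350939141743
go line [[520.4, -50.0], [589.0, -43.0]] ng line [[510.6, 49.4], [579.2, 56.8]]
lane R wall in/out [416.1, -193.7] [543.4, -191.2] L wall [418.0, -254.3] [547.3, -252.3] deck R [407.4, -185.6] [554.1, -182.7]
```

Wrist picture: plate between (209,175) and (400,331), the go jaws left (jaw separation 71.3 mm measured vs 71 nominal), the no-go right (61.2 vs 61), and the free lane at upper left. The measurements agree with the nominal sizes, so next is a look at the vial.

```bash
python3 -c "
from h import *
plan([.525,.284,.27],92)"
```

```text
delta [272.9, 12.6, -19.7] rot [0.0, 0.0, 3.6] t 3.6
```

Request:
{"api": "move_arm", "payload": {"delta_pos": [[30, 2, -10], [75, 5, -20], [120, 8, -20], [165, 10, -20], [210, 12, -20], [250, 12, -20], [273, 13, -20], [273, 13, -20], [273, 13, -20]], "rot": [[0, 0, 0], [0, 0, 2], [0, 0, 3.6], [0, 0, 3.6], [0, 0, 3.6], [0, 0, 3.6], [0, 0, 3.6], [0, 0, 3.6], [0, 0, 3.6]]}}

```text
time_s: 4.5
eef_pos: [0.5247, 0.2843, 0.27]
orientation: [0.694, 0.72, -0.0, 0.0]
contact_force: [-0.1, -0.1, -0.9]
finger_gap: 0.0853
```

Run:
```python
from h import *
where(); ci=camera_info("wrist"); im=snapshot("wrist"); save("w2",im)
np.save("ci2.npy",ci,allow_pickle=True)
```

```text
t 4.5 tcp [524.7 284.3 270. ] yaw 92.14 z [-0.    -0.001 -1.   ] F [-0.1 -0.1 -0.9] gap 85.3 j [ 0.37  0.39  0.01  1.18 -0.    0.34]
```

View pics/w2.png

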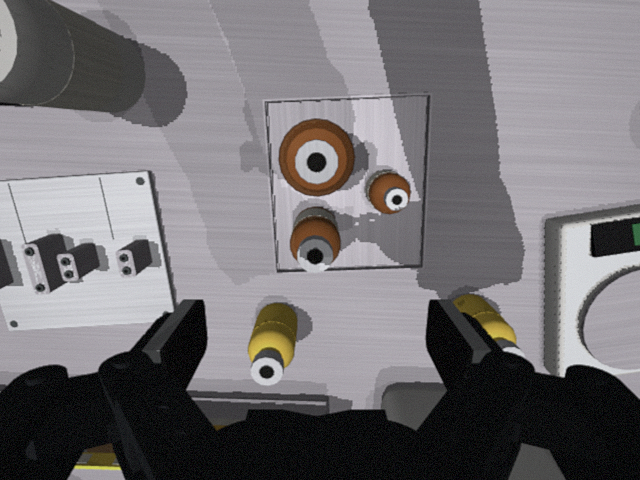

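Wrist picture: mid vial cap at (316,256), big bottle cap (316,161), small vial (397,199); the yellow ones are well clear.

Run:
```python
from h import *
ci=np.load("ci2.npy",allow_pickle=True).item()
for n,u,v,z in (("mid",316,256,.106),("big",316,161,.138),("small",397,199,.075),("yellowcap",266,372,.104),("flask?",0,40,.206)): print(n,onz(ci,u,v,z)[:2]*1000)
s=camera_info("side"); print("side mid",onz(s,281.5,300,.106)[:2]*1000)
a=cv2.imread("pics/side0.png"); cv2.imwrite("pics/z6.png",cv2.resize(a[285:385,240:360],(720,600),interpolation=cv2.INTER_CUBIC))
a=cv2.imread("pics/w2.png"); cv2.imwrite("pics/z7.png",cv2.resize(a[200:290,270:360],(600,600),interpolation=cv2.INTER_CUBIC))
```

```text
mid [558.7452636  285.12994399]
big [475.02621574 282.01677447]
small [511.17464088 357.91444939]
yellowcap [679.49065869 241.24605711]
flask? [416.20942092 120.62086631]
side mid [551.87671162 290.92465261]
```

View pics/z7.png

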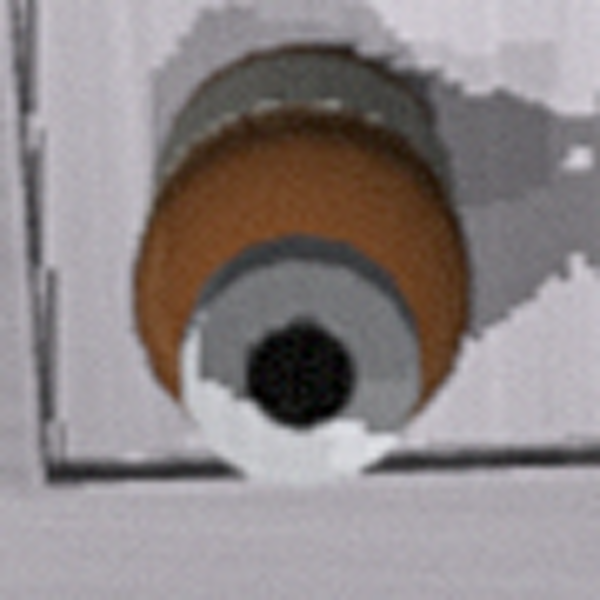

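```bash
python3 -c "
from h import *
plan([.5575,.284,.15],92)
plan([.5575,.284,.039],92)"
```

```text
delta [-0.7, 32.6, 120.1] rot [-0.0, 0.0, 0.1] t 4.55
delta [-0.7, 32.7, 231.1] rot [-0.0, 0.0, 0.1] t 4.55
```

Request:
{"api": "move_arm", "payload": {"delta_pos": [[0, 20, 30], [0, 32.7, 70], [0, 32.7, 105], [0, 32.7, 135], [0, 32.7, 160], [0, 32.7, 180], [0, 32.7, 198], [0, 32.7, 212], [0, 32.7, 222], [0, 32.7, 229], [0, 32.7, 231], [0, 32.7, 231]], "rot": [[0, 0, 0], [0, 0, 0], [0, 0, 0], [0, 0, 0], [0, 0, 0], [0, 0, 0], [0, 0, 0], [0, 0, 0], [0, 0, 0], [0, 0, 0], [0, 0, 0], [0, 0, 0]]}}

```text
time_s: 5.75
eef_pos: [0.5579, 0.2854, 0.0395]
orientation: [0.694, 0.72, 0.0, 0.0]
contact_force: [0.4, 0.1, -0.3]
finger_gap: 0.0852
```

Run:
```python
from h import *
where()
a=snapshot("scene"); b=snapshot("side")
save("g1",np.hstack([cv2.resize(a[225:400,300:500],(400,350)),cv2.resize(b[245:395,220:370],(400,350))]))
where()
```

```text
t 5.75 tcp [557.9 285.4  39.5] yaw 92.12 z [ 0.  0. -1.] F [ 0.4  0.1 -0.3] gap 85.2 j [ 0.36  0.64 -0.21  0.72 -0.    0.32]
t 5.85 tcp [558.2 285.6  40. ] yaw 92.13 z [ 0.001  0.    -1.   ] F [ 0.1 -0.3 -0.3] gap 85.5 j [ 0.36  0.64 -0.21  0.72  0.    0.32]
```

View pics/g1.png

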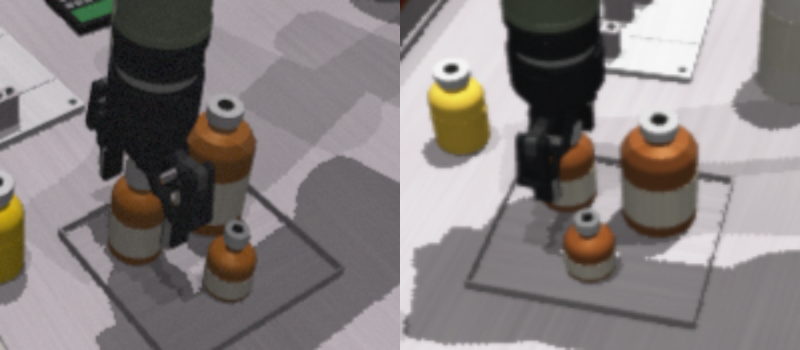

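Fingers straddle the vial, clear of its neighbours. Closing gently.

Request:
{"api": "move_arm", "payload": {"delta_pos": [[0, 0, 0], [0, 0, 0], [0, 0, 0], [0, 0, 0], [0, 0, 0], [0, 0, 0], [0, 0, 0], [0, 0, 0]], "rot": [[0, 0, 0], [0, 0, 0], [0, 0, 0], [0, 0, 0], [0, 0, 0], [0, 0, 0], [0, 0, 0], [0, 0, 0]], "grip": 0.5, "grip_force": 25}}

```text
time_s: 6.65
eef_pos: [0.5579, 0.2853, 0.0398]
orientation: [0.694, 0.72, 0.0, 0.0]
contact_force: [-1.1, -1.0, 5.2]
finger_gap: 0.0492
```

Run:
```python
from h import *
where()
```

```text
t 6.65 tcp [557.9 285.3  39.8] yaw 92.12 z [ 0.001  0.    -1.   ] F [-1.1 -1.   5.2] gap 49.2 j [ 0.36  0.64 -0.21  0.72 -0.    0.32]
```

Request:
{"api": "move_arm", "payload": {"delta_pos": [[0, 0, -3], [0, 0, -12], [0, 0, -30], [0, 0, -50], [0, 0, -70], [0, 0, -85], [0, 0, -92], [0, 0, -92]], "rot": [[0, 0, 0], [0, 0, 0], [0, 0, 0], [0, 0, 0], [0, 0, 0], [0, 0, 0], [0, 0, 0], [0, 0, 0]]}}

```text
time_s: 7.45
eef_pos: [0.5582, 0.2857, 0.1323]
orientation: [0.694, 0.72, 0.001, 0.0]
contact_force: [0.1, -0.0, -3.7]
finger_gap: 0.0492
```

Run:
```python
from h import *
where(); plan([.547,-.0467,.131],95.9)
a=snapshot("scene")
save("g2",cv2.resize(a[175:400,270:500],(613,600)))
```

```text
t 7.45 tcp [558.2 285.7 132.3] yaw 92.13 z [ 0.002  0.001 -1.   ] F [ 0.1 -0.  -3.7] gap 49.2 j [ 0.36  0.54 -0.12  0.91  0.    0.32]
delta [-331.7, -23.6, 1.1] rot [0.1, -0.0, -3.8] t 7.45
```

View pics/g2.png

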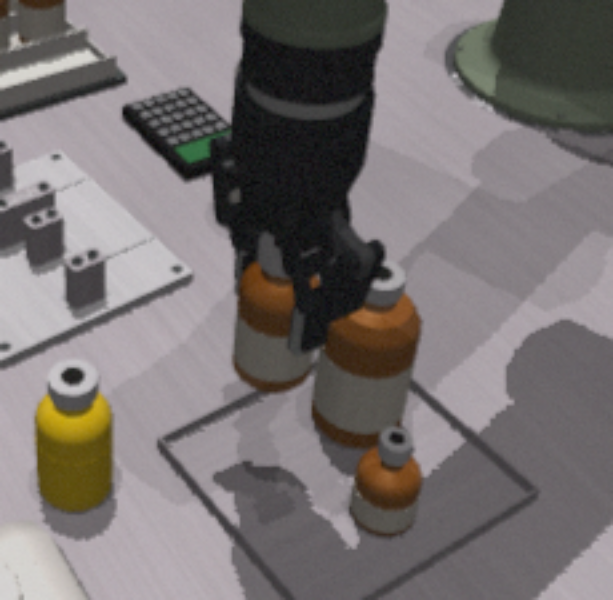

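Vial is lifted upright, neighbours undisturbed. Transit to the go near side.

Request:
{"api": "move_arm", "payload": {"delta_pos": [[-10, -1, 0], [-35, -3, 0], [-70, -5, 0], [-108, -8, 0], [-146, -11, 0], [-184, -14, 0], [-222, -17, 0], [-258, -20, 0], [-290, -22, 0], [-314, -23, 0], [-328, -23.6, 0], [-332, -23.6, 0]], "rot": [[0, 0, -0.3], [0, 0, -0.7], [0, 0, -1], [0, 0, -1.4], [0, 0, -1.8], [0, 0, -2.2], [0, 0, -2.6], [0, 0, -3], [0, 0, -3.4], [0, 0, -3.8], [0, 0, -3.8], [0, 0, -3.8]]}}

```text
time_s: 8.7
eef_pos: [0.5457, -0.0487, 0.1306]
orientation: [0.67, 0.742, -0.0, -0.001]
contact_force: [-0.7, -0.5, -1.7]
finger_gap: 0.0492
```

Run:
```python
from h import *
where(); plan([.547,-.0467,.06],95.9)
a=snapshot("scene");b=snapshot("side")
save("g3",np.hstack([cv2.resize(a[160:340,220:420],(400,360)),cv2.resize(b[145:295,235:400],(396,360))]))
save("w3",snapshot("wrist"))
```

```text
t 8.7 tcp [545.7 -48.7 130.6] yaw 95.79 z [-0.001  0.    -1.   ] F [-0.7 -0.5 -1.7] gap 49.2 j [-0.22  0.41 -0.34  0.82 -0.   -0.32]
delta [1.8, 1.6, 70.6] rot [-0.1, -0.0, -0.1] t 8.7
```

View pics/g3.png

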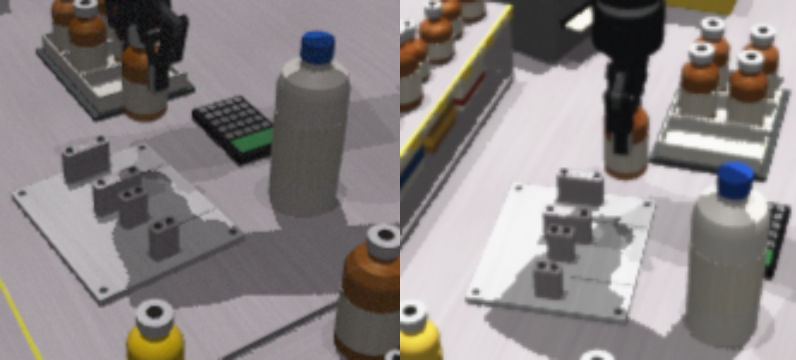

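View pics/w3.png

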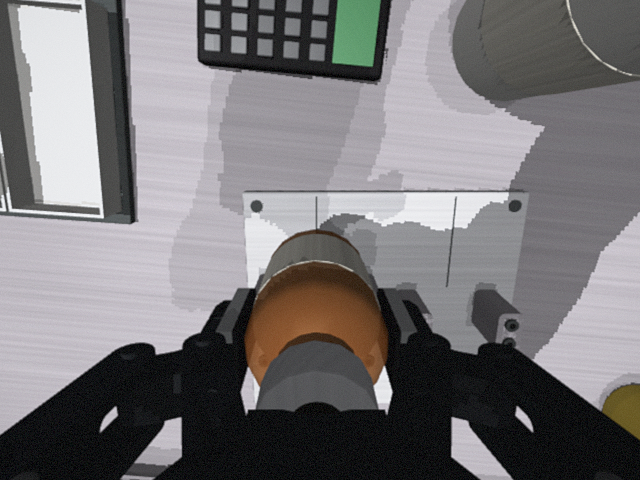

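Request:
{"api": "move_arm", "payload": {"delta_pos": [[2, 1.6, 10], [2, 1.6, 30], [2, 1.6, 50], [2, 1.6, 65], [2, 1.6, 74], [2, 1.6, 77], [2, 1.6, 79], [2, 1.6, 80], [2, 1.6, 80]], "rot": [[0, 0, 0], [0, 0, 0], [0, 0, 0], [0, 0, 0], [0, 0, 0], [0, 0, 0], [0, 0, 0], [0, 0, 0], [0, 0, 0]]}}

```text
time_s: 9.75
eef_pos: [0.5482, -0.0451, 0.0518]
orientation: [0.67, 0.743, 0.0, 0.0]
contact_force: [-0.1, 0.2, -2.7]
finger_gap: 0.0494
```

Run:
```python
from h import *
where(); plan([.547,-.0467,.0475],95.9)
```

```text
t 9.75 tcp [548.2 -45.1  51.8] yaw 95.93 z [ 0.001 -0.    -1.   ] F [-0.1  0.2 -2.7] gap 49.4 j [-0.22  0.51 -0.42  0.64  0.   -0.32]
delta [-1.4, -1.4, 4.3] rot [0.1, 0.0, 0.0] t 9.75
```

Request:
{"api": "move_arm", "payload": {"delta_pos": [[-1.2, -1.2, 1], [-1.2, -1.2, 2], [-1.2, -1.2, 3], [-1.2, -1.2, 3.5], [-1.2, -1.2, 4], [-1.2, -1.2, 4]], "rot": [[0, 0, 0], [0, 0, 0], [0, 0, 0], [0, 0, 0], [0, 0, 0], [0, 0, 0]]}}

```text
time_s: 10.35
eef_pos: [0.5468, -0.0465, 0.0479]
orientation: [0.67, 0.743, 0.0, 0.0]
contact_force: [-1.2, 0.8, 4.2]
finger_gap: 0.0492
```

Run:
```python
from h import *
where(); snapshot("scene"); where(); snapshot("scene"); where()
```

```text
t 10.35 tcp [546.8 -46.5  47.9] yaw 95.92 z [ 0. -0. -1.] F [-1.2  0.8  4.2] gap 49.2 j [-0.22  0.51 -0.43  0.63 -0.   -0.32]
t 10.4 tcp [546.8 -46.5  47.9] yaw 95.92 z [ 0. -0. -1.] F [-2.  -0.3  5.4] gap 49.3 j [-0.22  0.51 -0.43  0.63 -0.   -0.32]
t 10.45 tcp [546.7 -46.5  47.8] yaw 95.92 z [ 0. -0. -1.] F [-2.6  0.1  5.8] gap 49.6 j [-0.22  0.51 -0.43  0.63 -0.   -0.32]
```

Standing on the plate (Fz −2.7 → +5 N). Release and rise.

Request:
{"api": "move_arm", "payload": {"delta_pos": [[0, 0, 0], [0, 0, 0], [0, 0, 0], [0, 0, 0], [0, 0, -10], [0, 0, -35], [0, 0, -70], [0, 0, -105], [0, 0, -130], [0, 0, -145], [0, 0, -150], [0, 0, -150]], "rot": [[0, 0, 0], [0, 0, 0], [0, 0, 0], [0, 0, 0], [0, 0, 0], [0, 0, 0], [0, 0, 0], [0, 0, 0], [0, 0, 0], [0, 0, 0], [0, 0, 0], [0, 0, 0]], "grip": 1}}

```text
time_s: 11.65
eef_pos: [0.5471, -0.0465, 0.1982]
orientation: [0.67, 0.743, 0.0, 0.001]
contact_force: [0.2, 0.2, -0.1]
finger_gap: 0.0853
```

Run:
```python
from h import *
where(); ci=camera_info("wrist"); im=snapshot("wrist"); save("w4",im); np.save("ci4.npy",ci,allow_pickle=True)
a=snapshot("scene");b=snapshot("side")
save("g4",np.hstack([cv2.resize(a[160:340,220:420],(400,360)),cv2.resize(b[145:295,235:400],(396,360))]))
```

```text
t 11.65 tcp [547.1 -46.5 198.2] yaw 95.92 z [ 0.002 -0.    -1.   ] F [ 0.2  0.2 -0.1] gap 85.3 j [-0.22  0.35 -0.25  0.97  0.   -0.32]
```

View pics/g4.png

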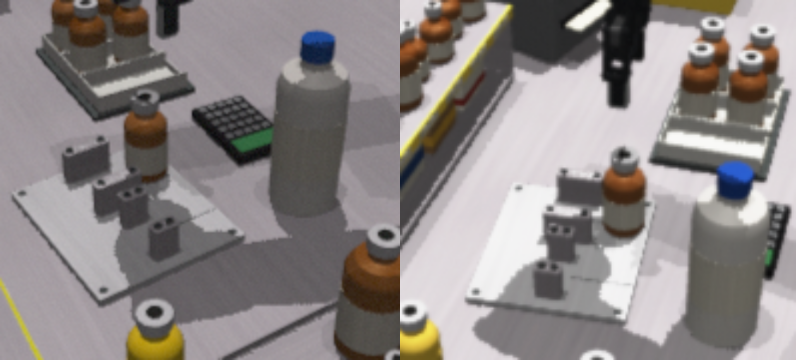

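View pics/w4.png

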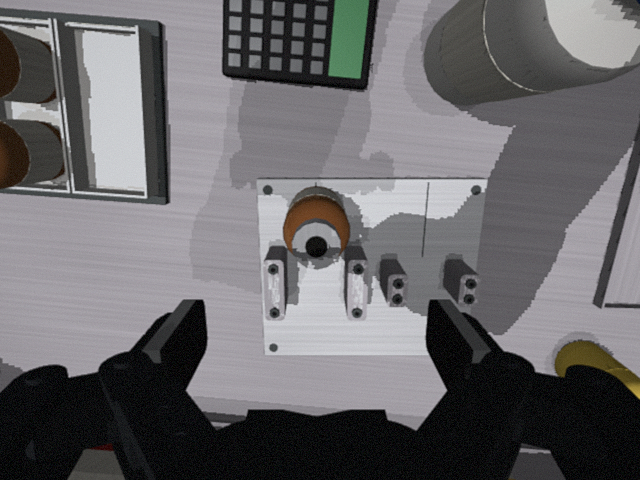

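Vial stands upright on the go line before the gap: cap at (316,246), go screws at columns 274/358, so it looks centred.

Run:
```python
from h import *
ci=np.load("ci4.npy",allow_pickle=True).item()
a=cv2.imread("pics/w4.png"); cv2.imwrite("pics/z8.png",cv2.resize(a[175:330,250:500],(800,496),interpolation=cv2.INTER_CUBIC))
```

```text
(no output)
```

View pics/z8.png

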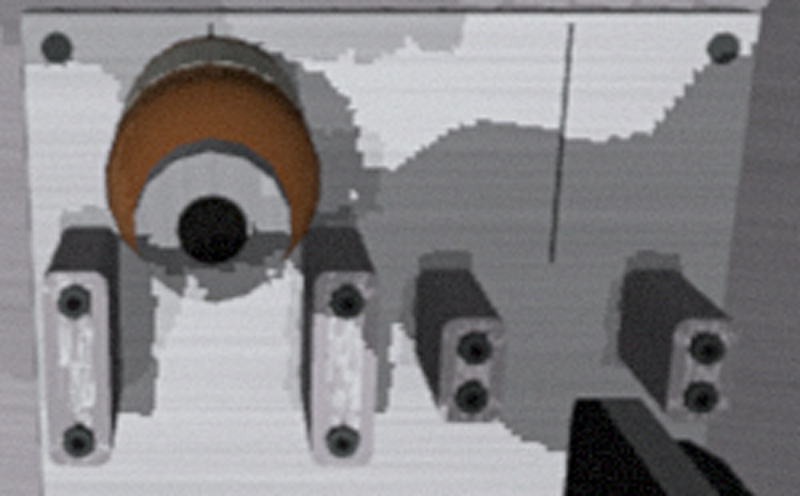

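Run:
```python
from h import *
ci=np.load("ci4.npy",allow_pickle=True).item()
W=lambda p,z: onz(ci,(p[0]+.5)/3.2-.5+250,(p[1]+.5)/3.2-.5+175,z)[:2]*1000
v=W((212,230),.114)
o=np.array([W(p,.05) for p in [(73,301),(77,440)]]);i=np.array([W(p,.05) for p in [(347,301),(342,440)]])
n=np.array([W(p,.05) for p in [(474,348),(470,398),(707,348),(702,398)]])
g=(o+i).mean(0)/2; ng=n.mean(0)
t=np.radians(5.9); R=np.array([[np.cos(t),np.sin(t)],[-np.sin(t),np.cos(t)]])
print("vial",v,"go",g,"ng",ng,"rel",R@(v-g), "sep",np.linalg.norm((o-i).mean(0)))
print("ng rel", R@(ng-g))
```

```text
vial [547.84320392 -46.92412114] go [607.13892027 -41.4224701 ] ng [597.13315845  58.86983742] rel [-59.54714476   0.62264932] sep 71.72356038119884
ng rel [  0.35654124 100.78955847]
```

Request:
{"api": "move_arm", "payload": {"delta_pos": [[0, 0, 0], [0, 0, 0], [0, 0, 0], [0, 0, 5], [0, 0, 10], [0, 0, 15], [0, 0, 20], [0, 0, 25], [0, 0, 30], [0, 0, 35], [0, 0, 40], [0, 0, 40]], "rot": [[0, 0, 8], [0, 0, 16], [0, 0, 24], [0, 0, 32], [0, 0, 40], [0, 0, 48], [0, 0, 56], [0, 0, 64], [0, 0, 72], [0, 0, 80], [0, 0, 88], [0, 0, 90]]}}

```text
time_s: 13.0
eef_pos: [0.5453, -0.0462, 0.1553]
orientation: [0.999, 0.05, -0.002, -0.0]
contact_force: [0.7, -0.4, 1.1]
finger_gap: 0.0852
```

Run:
```python
from h import *
where(); plan([.547,-.0471,.048],5.9)
```

```text
t 13.0 tcp [545.3 -46.2 155.3] yaw 5.74 z [-0.004  0.001 -1.   ] F [ 0.7 -0.4  1.1] gap 85.2 j [-0.22  0.39 -0.31  0.88  0.    1.25]
delta [1.9, 1.2, 107.2] rot [-0.1, 0.2, -0.2] t 13.0
```

Request:
{"api": "move_arm", "payload": {"delta_pos": [[0.5, 0.8, 15], [0.5, 0.8, 40], [0.5, 0.8, 65], [0.5, 0.8, 85], [0.5, 0.8, 98], [0.5, 0.8, 105], [0.5, 0.8, 109], [0.5, 0.8, 110], [0.5, 0.8, 110], [0.5, 0.8, 110]], "rot": [[0, 0, 0], [0, 0, 0], [0, 0, 0], [0, 0, 0], [0, 0, 0], [0, 0, 0], [0, 0, 0], [0, 0, 0], [0, 0, 0], [0, 0, 0]]}}

```text
time_s: 14.0
eef_pos: [0.5479, -0.0473, 0.048]
orientation: [0.999, 0.052, 0.001, 0.0]
contact_force: [0.4, 0.4, 0.3]
finger_gap: 0.0855
```

Run:
```python
from h import *
where(); plan([.547,-.0471,.0475],5.9)
```

```text
t 14.0 tcp [547.9 -47.3  48. ] yaw 5.92 z [ 0.001 -0.    -1.   ] F [0.4 0.4 0.3] gap 85.5 j [-0.22  0.52 -0.42  0.63  0.    1.25]
delta [-0.9, -0.3, 0.5] rot [0.0, -0.1, 0.0] t 14.0
```

Close to a loose cage (~54 mm).

Request:
{"api": "move_arm", "payload": {"delta_pos": [[-0.5, 0, 0], [-0.5, 0, 0], [-0.5, 0, 0], [-0.5, 0, 0], [-0.5, 0, 0], [-0.5, 0, 0]], "rot": [[0, 0, 0], [0, 0, 0], [0, 0, 0], [0, 0, 0], [0, 0, 0], [0, 0, 0]], "grip": 0.63, "grip_force": 20}}

```text
time_s: 14.6
eef_pos: [0.5467, -0.0472, 0.0473]
orientation: [0.999, 0.052, -0.0, -0.0]
contact_force: [0.8, -0.5, 0.2]
finger_gap: 0.0538
```

Run:
```python
from h import *
where()
a=snapshot("scene");b=snapshot("side")
save("g5",np.hstack([cv2.resize(a[160:340,220:420],(400,360)),cv2.resize(b[145:295,235:400],(396,360))]))
save("w5",snapshot("wrist"))
```

```text
t 14.6 tcp [546.7 -47.2  47.3] yaw 5.93 z [-0.  0. -1.] F [ 0.8 -0.5  0.2] gap 53.8 j [-0.22  0.52 -0.43  0.63  0.    1.25]
```

View pics/g5.png

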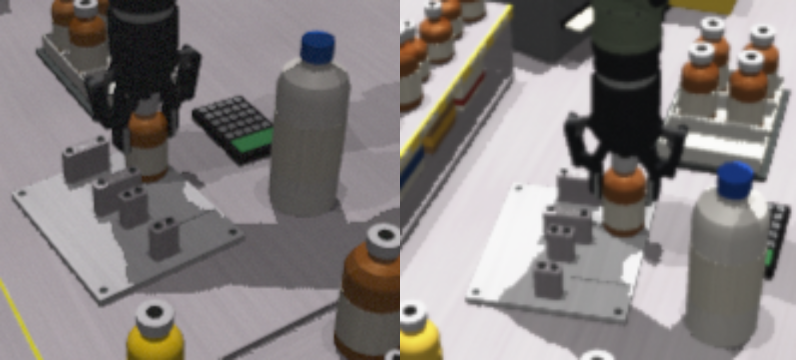

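View pics/w5.png

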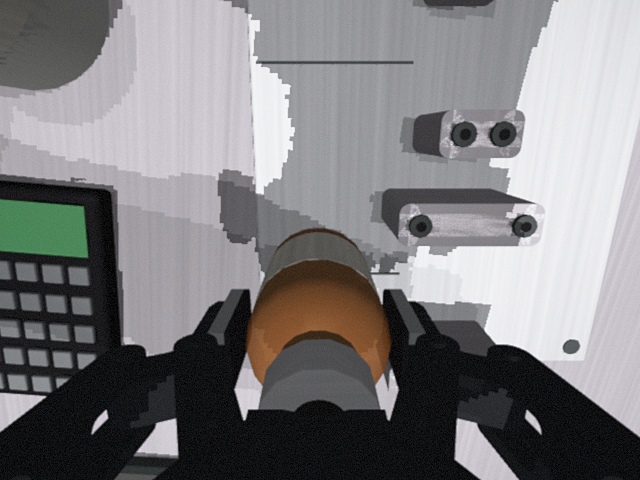

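Vial is caged between the pads with clearance. Pushing slowly.

Request:
{"api": "move_arm", "payload": {"delta_pos": [[1, 0, 0], [2, 0, 0], [4, 0, 0], [6, 0, 0], [9, 0, 0], [12, 0, 0], [15, 0, 0], [18, 0, 0], [21, 0, 0], [24, 0, 0]], "rot": [[0, 0, 0], [0, 0, 0], [0, 0, 0], [0, 0, 0], [0, 0, 0], [0, 0, 0], [0, 0, 0], [0, 0, 0], [0, 0, 0], [0, 0, 0]]}}

```text
time_s: 15.75
eef_pos: [0.5709, -0.0447, 0.0472]
orientation: [0.999, 0.052, -0.0, -0.0]
contact_force: [-2.0, -0.9, 0.6]
finger_gap: 0.0534
```

Run:
```python
from h import *
where()
a=snapshot("scene");b=snapshot("side")
save("g6",np.hstack([cv2.resize(a[180:300,230:370],(420,360)),cv2.resize(b[165:285,245:370],(375,360))]))
```

```text
t 15.75 tcp [570.9 -44.7  47.2] yaw 5.93 z [-0.  0. -1.] F [-2.  -0.9  0.6] gap 53.4 j [-0.21  0.55 -0.36  0.66  0.    1.26]
```

View pics/g6.png

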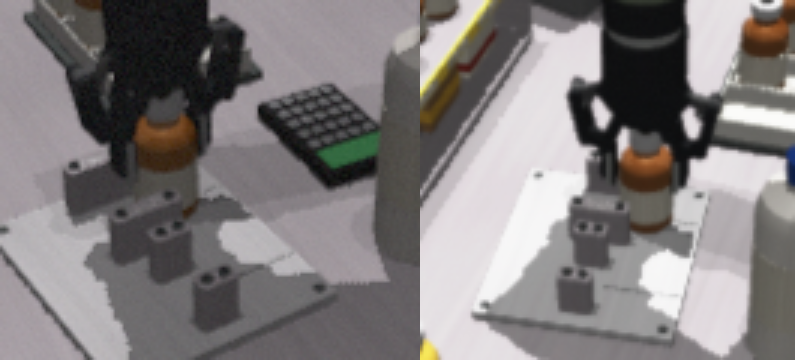

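Upright, moving, force ~2 N. Continue.

Request:
{"api": "move_arm", "payload": {"delta_pos": [[2, 0, 0], [5, 0, 0], [8, 0, 0], [11, 0, 0], [14, 0, 0], [17, 0, 0], [20, 0, 0], [23, 0, 0], [26, 0, 0], [29, 0, 0]], "rot": [[0, 0, 0], [0, 0, 0], [0, 0, 0], [0, 0, 0], [0, 0, 0], [0, 0, 0], [0, 0, 0], [0, 0, 0], [0, 0, 0], [0, 0, 0]]}}

```text
time_s: 16.85
eef_pos: [0.5997, -0.0417, 0.0473]
orientation: [0.999, 0.052, -0.0, -0.0]
contact_force: [-2.6, 0.3, 0.9]
finger_gap: 0.0539
```

Request:
{"api": "move_arm", "payload": {"delta_pos": [[3, 0, 0], [6, 0, 0], [9, 0, 0], [12, 0, 0], [15, 0, 0], [18, 0, 0], [21, 0, 0], [24, 0, 0], [27, 0, 0], [30, 0, 0]], "rot": [[0, 0, 0], [0, 0, 0], [0, 0, 0], [0, 0, 0], [0, 0, 0], [0, 0, 0], [0, 0, 0], [0, 0, 0], [0, 0, 0], [0, 0, 0]]}}

```text
time_s: 17.85
eef_pos: [0.6295, -0.0386, 0.0473]
orientation: [0.999, 0.052, -0.0, -0.0]
contact_force: [-1.4, -0.8, 1.5]
finger_gap: 0.0541
```

Run:
```python
from h import *
where()
a=snapshot("scene");b=snapshot("side")
save("g7",np.hstack([cv2.resize(a[180:300,230:370],(420,360)),cv2.resize(b[165:285,245:370],(375,360))]))
```

```text
t 17.85 tcp [629.5 -38.6  47.3] yaw 5.92 z [-0.  0. -1.] F [-1.4 -0.8  1.5] gap 54.1 j [-0.18  0.64 -0.19  0.74  0.    1.29]
```

View pics/g7.png

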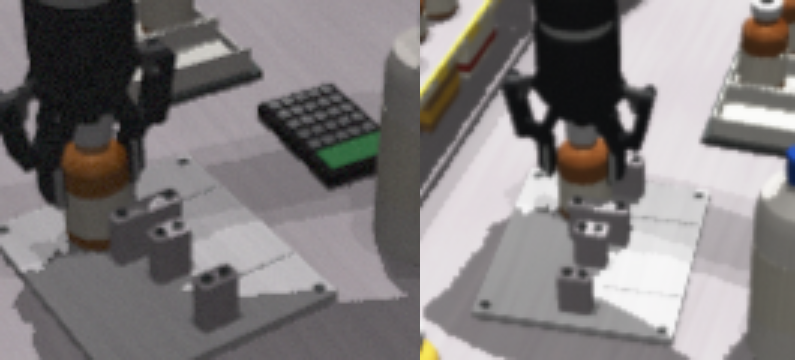

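Run:
```python
from h import *
ci=camera_info("scene")
for p in [(248,362),(200,262),(165,185)]:
    for z in (0,.08): print(p,z,onz(ci,*p,z)[:2].round(3))
```

```text
(248, 362) 0 [0.761 0.21 ]
(248, 362) 0.08 [0.778 0.273]
(200, 262) 0 [ 0.754 -0.102]
(200, 262) 0.08 [ 0.773 -0.002]
(165, 185) 0 [ 0.741 -0.492]
(165, 185) 0.08 [ 0.761 -0.344]
```

Request:
{"api": "move_arm", "payload": {"delta_pos": [[3, 0, 0], [6, 0, 0], [9, 0, 0], [12, 0, 0], [15, 0, 0], [18, 0, 0], [21, 0, 0], [25, 0, 0], [29, 0, 0], [33, 0, 0], [36, 0, 0], [38, 0, 0]], "rot": [[0, 0, 0], [0, 0, 0], [0, 0, 0], [0, 0, 0], [0, 0, 0], [0, 0, 0], [0, 0, 0], [0, 0, 0], [0, 0, 0], [0, 0, 0], [0, 0, 0], [0, 0, 0]]}}

```text
time_s: 19.15
eef_pos: [0.6675, -0.0347, 0.0473]
orientation: [0.999, 0.052, 0.0, 0.0]
contact_force: [-2.9, 0.5, 1.5]
finger_gap: 0.0539
```

Run:
```python
from h import *
where()
ci=camera_info("wrist"); save("w8",snapshot("wrist"));np.save("ci8.npy",ci,allow_pickle=True)
a=snapshot("scene");b=snapshot("side")
save("g8",np.hstack([cv2.resize(a[180:300,210:350],(420,360)),cv2.resize(b[165:285,245:370],(375,360))]))
```

```text
t 19.15 tcp [667.5 -34.7  47.3] yaw 5.93 z [ 0. -0. -1.] F [-2.9  0.5  1.5] gap 53.9 j [-0.16  0.7  -0.07  0.8  -0.    1.31]
```

View pics/g8.png

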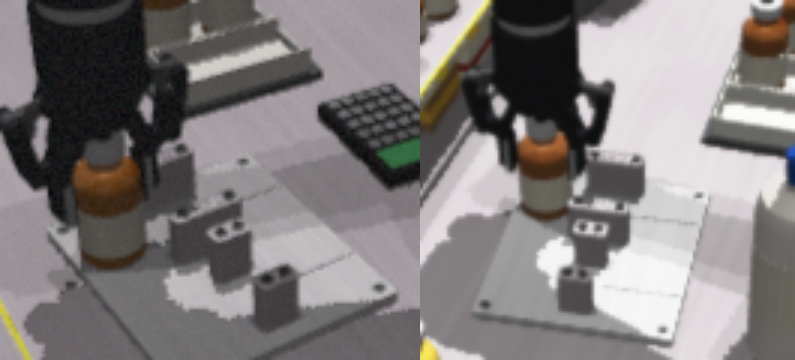

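View pics/w8.png

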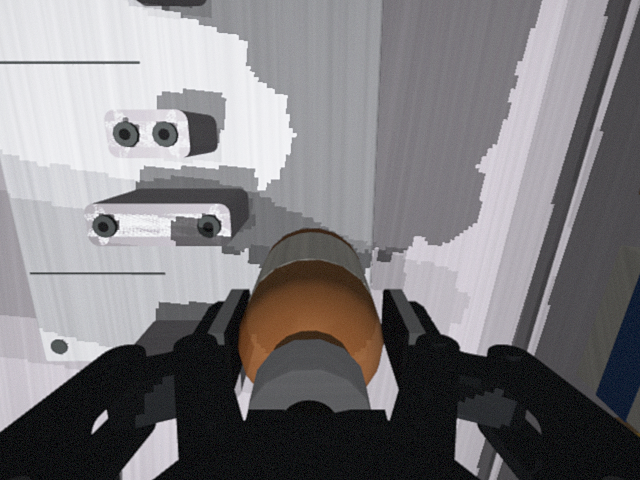

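Vial stands clear beyond the far end of the go jaws (base edge col ~262 vs jaw end ~250; plate edge col 378). Grip and lift.

Request:
{"api": "move_arm", "payload": {"delta_pos": [[0, 0, 0], [0, 0, 0], [0, 0, 0], [0, 0, 0], [0, 0, 0], [0, 0, -3], [0, 0, -12], [0, 0, -30], [0, 0, -50], [0, 0, -70], [0, 0, -82], [0, 0, -86]], "rot": [[0, 0, 0], [0, 0, 0], [0, 0, 0], [0, 0, 0], [0, 0, 0], [0, 0, 0], [0, 0, 0], [0, 0, 0], [0, 0, 0], [0, 0, 0], [0, 0, 0], [0, 0, 0]], "grip": 0.5, "grip_force": 25}}

```text
time_s: 20.5
eef_pos: [0.6681, -0.0348, 0.1353]
orientation: [0.999, 0.052, 0.001, 0.0]
contact_force: [1.5, -0.7, -1.9]
finger_gap: 0.0492
```

Run:
```python
from h import *
where(); plan([.5415,.0536,.133],5.9)
a=snapshot("scene");b=snapshot("side")
save("g9",np.hstack([cv2.resize(a[160:300,210:350],(360,360)),cv2.resize(b[145:285,245:370],(321,360))]))
```

```text
t 20.5 tcp [668.1 -34.8 135.3] yaw 5.93 z [ 0.003 -0.    -1.   ] F [ 1.5 -0.7 -1.9] gap 49.2 j [-0.16  0.61  0.01  0.97  0.    1.31]
delta [-116.8, -101.0, 1.9] rot [0.0, -0.2, 0.0] t 20.5
```

View pics/g9.png

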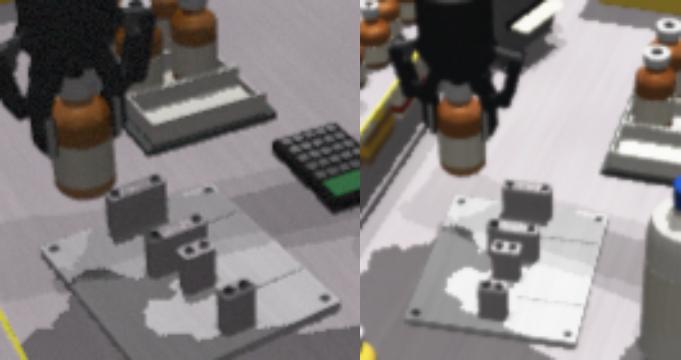

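Held upright and clear. Carry back to the near side, in front of the no-go gap.

Request:
{"api": "move_arm", "payload": {"delta_pos": [[-5, -4, 0], [-16, -14, 0], [-31, -27, 0], [-47, -41, 0], [-63, -55, 0], [-79, -68, 0], [-93, -80, 0], [-105, -91, 0], [-113, -98, 0], [-117, -101, 0], [-117, -101, 0], [-117, -101, 0]], "rot": [[0, 0, 0], [0, 0, 0], [0, 0, 0], [0, 0, 0], [0, 0, 0], [0, 0, 0], [0, 0, 0], [0, 0, 0], [0, 0, 0], [0, 0, 0], [0, 0, 0], [0, 0, 0]]}}

```text
time_s: 21.8
eef_pos: [0.5409, 0.0533, 0.1333]
orientation: [0.999, 0.052, 0.0, 0.0]
contact_force: [-0.2, -0.5, -1.8]
finger_gap: 0.0493
```

Run:
```python
from h import *
where(); plan([.5415,.0536,.0476],5.9)
save("w10",snapshot("wrist"))
a=snapshot("scene");b=snapshot("side")
save("g10",np.hstack([cv2.resize(a[140:320,220:420],(400,360)),cv2.resize(b[145:295,235:400],(396,360))]))
```

```text
t 21.8 tcp [540.9  53.3 133.3] yaw 5.91 z [ 0.001 -0.    -1.   ] F [-0.2 -0.5 -1.8] gap 49.3 j [-0.04  0.4  -0.35  0.82 -0.    1.43]
delta [0.6, -0.2, 85.7] rot [0.0, -0.0, 0.0] t 21.8
```

View pics/g10.png

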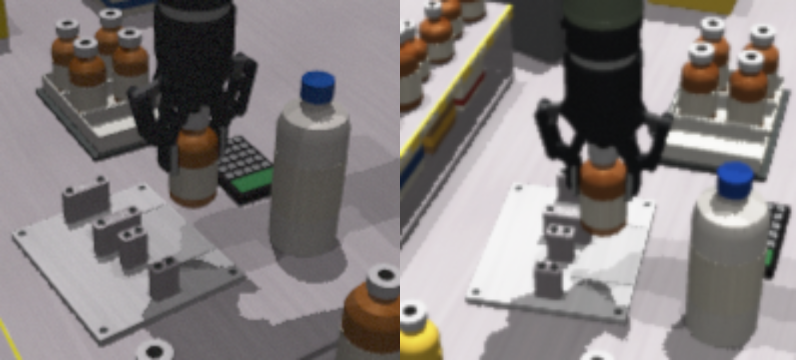

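View pics/w10.png

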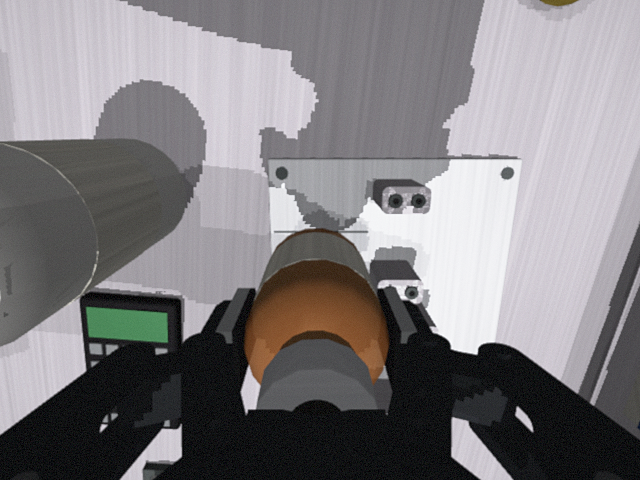

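Request:
{"api": "move_arm", "payload": {"delta_pos": [[0.5, 0, 8], [0.5, 0, 25], [0.5, 0, 45], [0.5, 0, 60], [0.5, 0, 71], [0.5, 0, 78], [0.5, 0, 81], [0.5, 0, 83], [0.5, 0, 84], [0.5, 0, 85], [0.5, 0, 85.7], [0.5, 0, 85.7]], "rot": [[0, 0, 0], [0, 0, 0], [0, 0, 0], [0, 0, 0], [0, 0, 0], [0, 0, 0], [0, 0, 0], [0, 0, 0], [0, 0, 0], [0, 0, 0], [0, 0, 0], [0, 0, 0]]}}

```text
time_s: 23.15
eef_pos: [0.541, 0.0537, 0.0478]
orientation: [0.999, 0.052, 0.0, 0.0]
contact_force: [-0.6, -0.8, -1.7]
finger_gap: 0.0493
```

Run:
```python
from h import *
where(); snapshot("side"); where()
```

```text
t 23.15 tcp [541.   53.7  47.8] yaw 5.93 z [ 0. -0. -1.] F [-0.6 -0.8 -1.7] gap 49.3 j [-0.04  0.51 -0.44  0.62  0.    1.43]
t 23.2 tcp [541.   53.7  47.8] yaw 5.92 z [ 0. -0. -1.] F [ 0.2  0.2 -1.5] gap 49.0 j [-0.04  0.51 -0.44  0.62 -0.    1.43]
```

Request:
{"api": "move_arm", "payload": {"delta_pos": [[0, 0, 0.4], [0, 0, 0.7], [0, 0, 0.7]], "rot": [[0, 0, 0], [0, 0, 0], [0, 0, 0]]}}

```text
time_s: 23.5
eef_pos: [0.541, 0.0537, 0.0474]
orientation: [0.999, 0.052, 0.0, 0.0]
contact_force: [-1.8, -0.3, 3.9]
finger_gap: 0.0492
```

Contact. Open to the loose cage.

Request:
{"api": "move_arm", "payload": {"delta_pos": [[0, 0, 0], [0, 0, 0], [0, 0, 0], [0, 0, 0], [0, 0, 0]], "rot": [[0, 0, 0], [0, 0, 0], [0, 0, 0], [0, 0, 0], [0, 0, 0]], "grip": 0.63, "grip_force": 20}}

```text
time_s: 24.0
eef_pos: [0.5408, 0.0537, 0.0468]
orientation: [0.999, 0.052, -0.0, -0.0]
contact_force: [-0.2, 0.4, -0.4]
finger_gap: 0.0537
```

Request:
{"api": "move_arm", "payload": {"delta_pos": [[1, 0, 0], [2, 0, 0], [4, 0, 0], [6, 0, 0], [9, 0, 0], [12, 0, 0], [15, 0, 0], [18, 0, 0], [21, 0, 0], [23, 0, 0], [24, 0, 0]], "rot": [[0, 0, 0], [0, 0, 0], [0, 0, 0], [0, 0, 0], [0, 0, 0], [0, 0, 0], [0, 0, 0], [0, 0, 0], [0, 0, 0], [0, 0, 0], [0, 0, 0]]}}

```text
time_s: 25.1
eef_pos: [0.5649, 0.0562, 0.0468]
orientation: [0.999, 0.052, 0.0, -0.0]
contact_force: [-2.1, 0.2, 2.0]
finger_gap: 0.0537
```

Run:
```python
from h import *
where()
save("w11",snapshot("wrist"))
a=snapshot("scene");b=snapshot("side")
save("g11",np.hstack([cv2.resize(a[180:320,220:380],(411,360)),cv2.resize(b[165:285,245:370],(375,360))]))
```

```text
t 25.1 tcp [564.9  56.2  46.8] yaw 5.93 z [ 0.  0. -1.] F [-2.1  0.2  2. ] gap 53.7 j [-0.03  0.54 -0.38  0.65  0.    1.44]
```

View pics/g11.png

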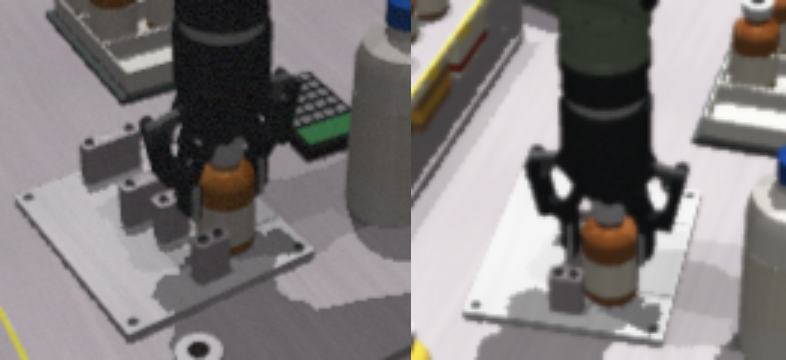

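View pics/w11.png

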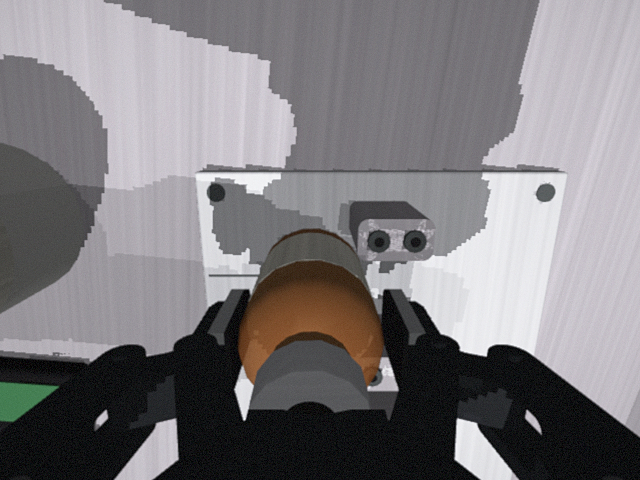

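Vial in contact with rear pad, approaching the jaws. Go in small steps watching force.

Request:
{"api": "move_arm", "payload": {"delta_pos": [[1, 0, 0], [2, 0, 0], [3, 0, 0], [4, 0, 0], [5, 0, 0], [6, 0, 0], [6.5, 0, 0]], "rot": [[0, 0, 0], [0, 0, 0], [0, 0, 0], [0, 0, 0], [0, 0, 0], [0, 0, 0], [0, 0, 0]]}}

```text
time_s: 25.95
eef_pos: [0.5713, 0.0569, 0.0469]
orientation: [0.999, 0.052, 0.0, -0.0]
contact_force: [-2.3, -0.4, 1.0]
finger_gap: 0.0544
```

Request:
{"api": "move_arm", "payload": {"delta_pos": [[0.5, 0, 0], [1, 0, 0], [1, 0, 0]], "rot": [[0, 0, 0], [0, 0, 0], [0, 0, 0]]}}

```text
time_s: 26.25
eef_pos: [0.5719, 0.0568, 0.0468]
orientation: [0.999, 0.052, -0.0, 0.0]
contact_force: [-3.2, -0.3, 1.7]
finger_gap: 0.0539
```

Request:
{"api": "move_arm", "payload": {"delta_pos": [[0.4, 0, 0], [0.8, 0, 0], [0.8, 0, 0]], "rot": [[0, 0, 0], [0, 0, 0], [0, 0, 0]]}}

```text
time_s: 26.55
eef_pos: [0.5721, 0.0568, 0.0468]
orientation: [0.999, 0.052, -0.001, 0.0]
contact_force: [-5.0, -2.0, 3.8]
finger_gap: 0.0538
```

Run:
```python
from h import *
where()
save("w12",snapshot("wrist"))
a=snapshot("scene");b=snapshot("side")
save("g12",np.hstack([cv2.resize(a[180:320,220:380],(411,360),interpolation=cv2.INTER_CUBIC),cv2.resize(b[165:285,245:370],(375,360),interpolation=cv2.INTER_CUBIC)]))
where()
```

```text
t 26.55 tcp [572.1  56.8  46.8] yaw 5.92 z [-0.002 -0.001 -1.   ] F [-5.  -2.   3.8] gap 53.8 j [-0.03  0.56 -0.35  0.66 -0.    1.44]
t 26.7 tcp [572.1  56.7  46.8] yaw 5.92 z [-0.002 -0.001 -1.   ] F [-5.  -1.2  2.7] gap 53.7 j [-0.03  0.56 -0.35  0.66 -0.    1.44]
```

View pics/g12.png

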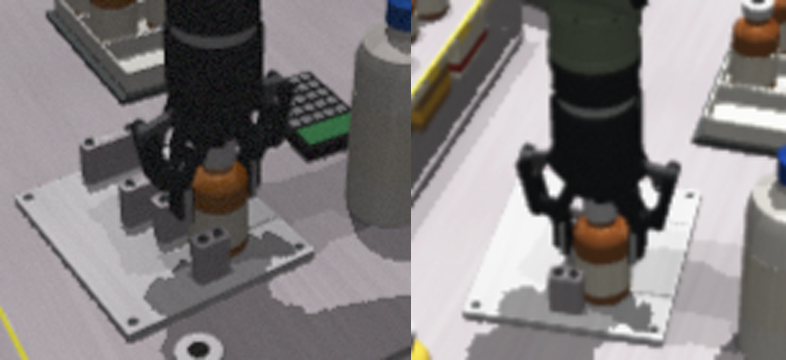

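View pics/w12.png

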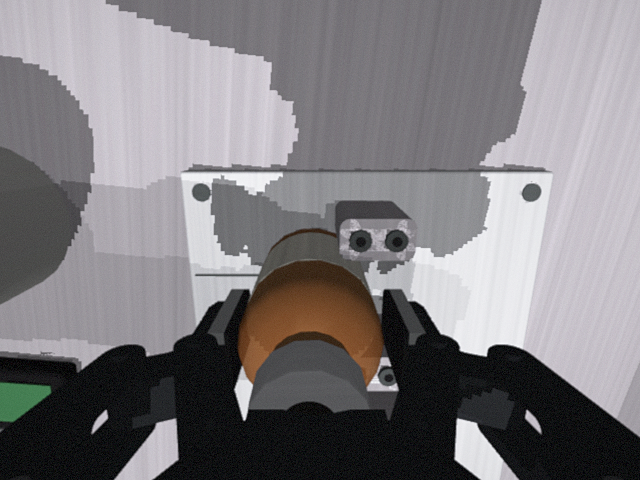

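Force has risen and the tool lags the command, so the jaws have touched. One more small nudge to make sure it is seated against both corners.

Request:
{"api": "move_arm", "payload": {"delta_pos": [[0.4, 0, 0], [0.8, 0, 0], [0.8, 0, 0]], "rot": [[0, 0, 0], [0, 0, 0], [0, 0, 0]]}}

```text
time_s: 27.0
eef_pos: [0.5722, 0.0566, 0.0467]
orientation: [0.999, 0.052, -0.001, 0.001]
contact_force: [-6.9, -2.2, 5.5]
finger_gap: 0.054
```

Run:
```python
from h import *
where()
```

```text
t 27.0 tcp [572.2  56.6  46.7] yaw 5.91 z [-0.003 -0.001 -1.   ] F [-6.9 -2.2  5.5] gap 54.0 j [-0.03  0.56 -0.35  0.67 -0.    1.44]
```

Tool no longer advances while force rises to ~7 N: the vial is stopped. Back off, open, rise and check its position against the jaws.

Request:
{"api": "move_arm", "payload": {"delta_pos": [[-1.5, 0, 0], [-3, 0, 0], [-3.5, 0, 0], [-3.5, 0, 0], [-3.5, 0, 0], [-3.5, 0, 0], [-3.5, 0, -10], [-3.5, 0, -40], [-3.5, 0, -80], [-3.5, 0, -120], [-3.5, 0, -145], [-3.5, 0, -150]], "rot": [[0, 0, 0], [0, 0, 0], [0, 0, 0], [0, 0, 0], [0, 0, 0], [0, 0, 0], [0, 0, 0], [0, 0, 0], [0, 0, 0], [0, 0, 0], [0, 0, 0], [0, 0, 0]], "grip": 1}}

```text
time_s: 28.2
eef_pos: [0.5726, 0.0567, 0.2014]
orientation: [0.999, 0.052, 0.004, 0.0]
contact_force: [0.5, -0.3, -0.9]
finger_gap: 0.0855
```

Run:
```python
from h import *
where(); ci=camera_info("wrist"); im=snapshot("wrist"); save("w13",im); np.save("ci13.npy",ci,allow_pickle=True); where()
a=snapshot("scene");b=snapshot("side")
save("g13",np.hstack([cv2.resize(a[180:320,220:380],(411,360),interpolation=cv2.INTER_CUBIC),cv2.resize(b[165:285,245:370],(375,360),interpolation=cv2.INTER_CUBIC)]))
```

```text
t 28.2 tcp [572.6  56.7 201.4] yaw 5.93 z [ 0.007 -0.    -1.   ] F [ 0.5 -0.3 -0.9] gap 85.5 j [-0.03  0.39 -0.18  1.    0.    1.44]
t 28.25 tcp [571.9  56.7 200. ] yaw 5.93 z [ 0.005 -0.    -1.   ] F [1.  0.1 0.2] gap 85.5 j [-0.03  0.39 -0.18  0.99  0.    1.44]
```

View pics/w13.png

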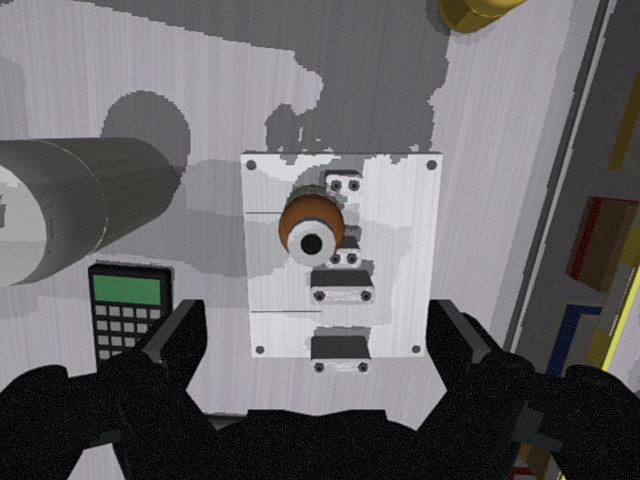

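View pics/g13.png

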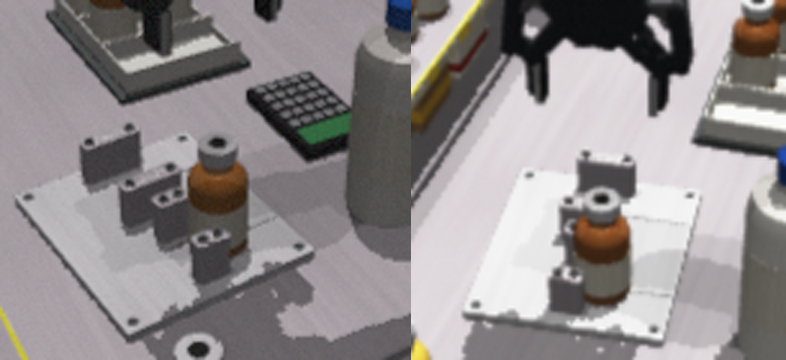

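Run:
```python
from h import *
ci=np.load("ci13.npy",allow_pickle=True).item()
W=lambda p,z: onz(ci,p[0],p[1],z)[:2]*1000
v=W((311.5,243.7),.114); n=np.array([W(p,.05) for p in [(336,185.5),(353.5,185.5),(336,259),(353,259)]]); c=n.mean(0)
t=np.radians(5.9); R=np.array([[np.cos(t),np.sin(t)],[-np.sin(t),np.cos(t)]])
print(v,c,R@(v-c)); print(n.round(1).tolist())
print(camera_info("wrist")["t"],ci["t"])
```

```text
[570.38287792  56.64523104] [597.23980813  57.42196118] [-26.7945062    1.98807633]
[[586.6, 87.3], [600.4, 88.7], [593.9, 26.1], [608.1, 27.5]]
[-0.57297465 -0.02891949  0.34473865] [-0.57705325 -0.02958757  0.34514256]
```

The estimate (−26.8, +2.0) came while the camera was still settling; remeasure now that it is still.

Run:
```python
from h import *
where(); ci=camera_info("wrist"); im=snapshot("wrist"); ci2=camera_info("wrist");save("w14",im); np.save("ci14.npy",ci,allow_pickle=True); where()
print(ci["t"],ci2["t"])
a=cv2.cvtColor(im,cv2.COLOR_RGB2BGR)
cv2.imwrite("pics/z14.png",cv2.resize(a[145:295,235:435],(800,600),interpolation=cv2.INTER_CUBIC))
```

```text
t 28.35 tcp [570.   56.8 196.6] yaw 5.92 z [-0.  0. -1.] F [-0.  -0.3 -0.6] gap 85.5 j [-0.03  0.39 -0.19  0.99  0.    1.44]
t 28.4 tcp [569.4  56.8 195.7] yaw 5.92 z [-0.002  0.    -1.   ] F [-1.1  1.3 -0.4] gap 85.6 j [-0.03  0.39 -0.19  0.99  0.    1.44]
[-0.57297465 -0.02891949  0.34473865] [-0.57206375 -0.02883501  0.34487903]
```

View pics/z14.png

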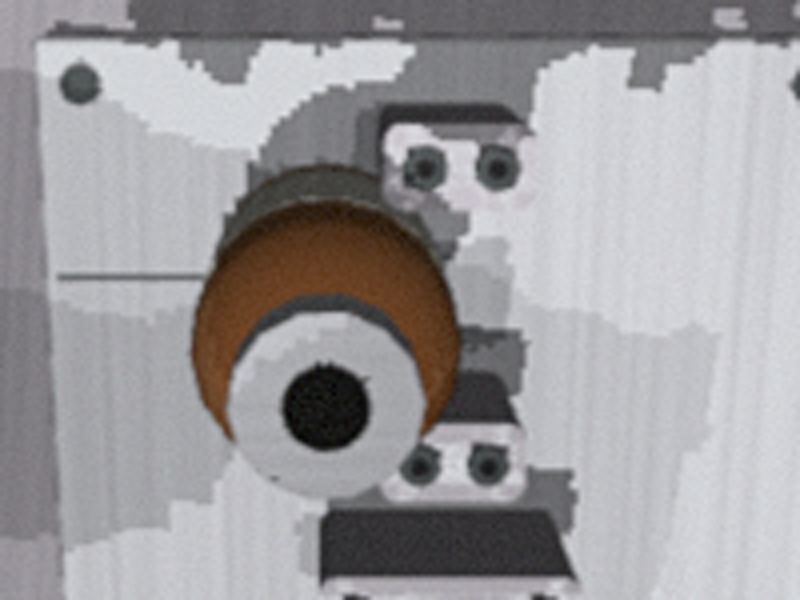

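Run:
```python
from h import *
ci=np.load("ci14.npy",allow_pickle=True).item()
W=lambda p,z: onz(ci,(p[0]+.5)/4-.5+235,(p[1]+.5)/4-.5+145,z)[:2]*1000
v=W((326,405),.114); n=np.array([W(p,.05) for p in [(426,166),(498,166),(421,466),(488,466)]]); c=n.mean(0)
l=W((130,276),.01)
t=np.radians(5.9); R=np.array([[np.cos(t),np.sin(t)],[-np.sin(t),np.cos(t)]])
print(v,c,R@(v-c),"line rel",R@(l-c),"vs line",R@(v-l)); print(np.linalg.norm(n[:2].mean(0)-n[2:].mean(0)))
# scene/side check
import cv2
for cam in("scene","side"):
    im=snapshot(cam); save("f_"+cam,im[...]); 
a=cv2.imread("pics/f_scene.png");b=cv2.imread("pics/f_side.png")
cv2.imwrite("pics/f.png",np.hstack([cv2.resize(a[225:295,270:330],(400,466),interpolation=cv2.INTER_CUBIC),cv2.resize(b[215:275,275:335],(400,466)[:2],interpolation=cv2.INTER_CUBIC)]))
```

```text
[570.08465363  56.98997012] [596.73968383  57.84756718] [-26.60198822   1.88688396] line rel [-70.95282212   0.46328308] vs line [44.3508339   1.42360088]
61.98216717836908
```

View pics/f.png

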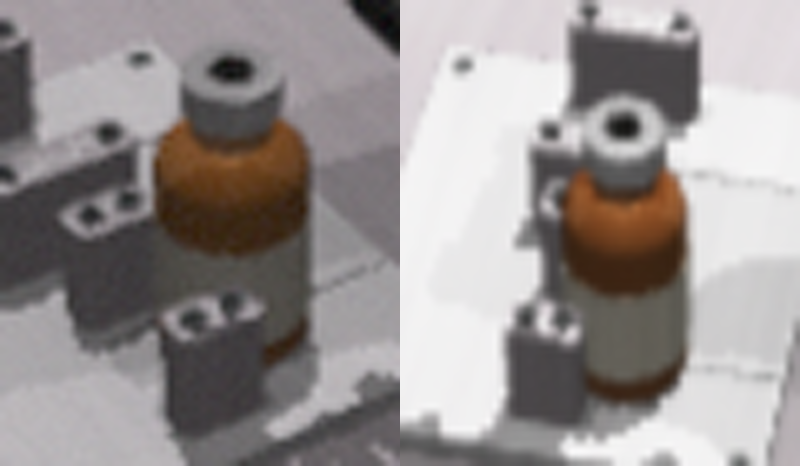

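Settled measurement: vial at (−26.6, +1.4…1.9) mm relative to the no-go origin. That matches resting on one corner only, 1–2 mm off-centre (geometry predicts x≈−26.5), rather than seated on both. I'll regrip, back off, recentre by 1.7 mm and push in again.

Run:
```python
from h import *
where(); plan([.5698,.057,.0476],5.9)
```

```text
t 28.5 tcp [569.1  56.8 195.2] yaw 5.92 z [-0.003  0.    -1.   ] F [-0.3 -0.1  0.3] gap 85.2 j [-0.03  0.39 -0.19  0.99  0.    1.44]
delta [1.2, -0.1, 147.6] rot [-0.0, 0.2, 0.0] t 28.5
```

Request:
{"api": "move_arm", "payload": {"delta_pos": [[-0.3, 0, 10], [-0.3, 0, 40], [-0.3, 0, 75], [-0.3, 0, 105], [-0.3, 0, 127], [-0.3, 0, 140], [-0.3, 0, 147], [-0.3, 0, 149], [-0.3, 0, 149], [-0.3, 0, 149]], "rot": [[0, 0, 0], [0, 0, 0], [0, 0, 0], [0, 0, 0], [0, 0, 0], [0, 0, 0], [0, 0, 0], [0, 0, 0], [0, 0, 0], [0, 0, 0]]}}

```text
time_s: 29.5
eef_pos: [0.5709, 0.0567, 0.0489]
orientation: [0.999, 0.052, 0.001, 0.0]
contact_force: [0.1, -0.6, -0.6]
finger_gap: 0.0852
```

Request:
{"api": "move_arm", "payload": {"delta_pos": [[0, 0, 0], [0, 0, 0], [0, 0, 0], [0, 0, 0], [0, 0, 0], [0, 0, 0], [0, 0, 0]], "rot": [[0, 0, 0], [0, 0, 0], [0, 0, 0], [0, 0, 0], [0, 0, 0], [0, 0, 0], [0, 0, 0]], "grip": 0.5, "grip_force": 22}}

```text
time_s: 30.2
eef_pos: [0.5702, 0.0567, 0.0485]
orientation: [0.999, 0.052, 0.0, 0.0]
contact_force: [-2.9, -0.3, 5.5]
finger_gap: 0.0496
```

Request:
{"api": "move_arm", "payload": {"delta_pos": [[-1, 0, -1.5], [-3, 0, -4], [-6, 0.6, -4], [-8, 1.2, -4], [-8, 1.7, -4], [-8, 1.7, -2.5], [-8, 1.7, -1], [-8, 1.7, 0], [-8, 1.7, 0.4], [-8, 1.7, 0.4]], "rot": [[0, 0, 0], [0, 0, 0], [0, 0, 0], [0, 0, 0], [0, 0, 0], [0, 0, 0], [0, 0, 0], [0, 0, 0], [0, 0, 0], [0, 0, 0]]}}

```text
time_s: 31.2
eef_pos: [0.5623, 0.0542, 0.0485]
orientation: [0.999, 0.052, 0.0, 0.0]
contact_force: [-3.0, -0.1, 8.1]
finger_gap: 0.0495
```

Request:
{"api": "move_arm", "payload": {"delta_pos": [[0, 0, 0], [0, 0, 0], [0, 0, 0], [0, 0, 0], [1, 0, 0.5], [2.5, 0, 0.5], [4, 0, 0.5], [5.5, 0, 0.5], [7, 0, 0.5], [8, 0, 0.5], [9, 0, 0.5], [10, 0, 0.5]], "rot": [[0, 0, 0], [0, 0, 0], [0, 0, 0], [0, 0, 0], [0, 0, 0], [0, 0, 0], [0, 0, 0], [0, 0, 0], [0, 0, 0], [0, 0, 0], [0, 0, 0], [0, 0, 0]], "grip": 0.63, "grip_force": 20}}

```text
time_s: 32.4
eef_pos: [0.5722, 0.0553, 0.0469]
orientation: [0.999, 0.052, -0.0, -0.0]
contact_force: [-2.1, -0.8, 0.8]
finger_gap: 0.0538
```

Request:
{"api": "move_arm", "payload": {"delta_pos": [[0.6, 0, 0], [1.2, 0, 0], [1.6, 0, 0], [1.6, 0, 0]], "rot": [[0, 0, 0], [0, 0, 0], [0, 0, 0], [0, 0, 0]]}}

```text
time_s: 32.8
eef_pos: [0.5738, 0.0554, 0.047]
orientation: [0.999, 0.052, 0.0, -0.0]
contact_force: [-1.5, 0.5, 0.9]
finger_gap: 0.0538
```

Already past the earlier stop (572.2) with no jaw force, so the recentring worked. Continue gently.

Request:
{"api": "move_arm", "payload": {"delta_pos": [[0.5, 0, 0], [1, 0, 0], [1, 0, 0]], "rot": [[0, 0, 0], [0, 0, 0], [0, 0, 0]]}}

```text
time_s: 33.1
eef_pos: [0.574, 0.0557, 0.0469]
orientation: [0.999, 0.052, -0.001, -0.0]
contact_force: [-4.5, 0.4, 3.2]
finger_gap: 0.0535
```

Request:
{"api": "move_arm", "payload": {"delta_pos": [[0.4, 0, 0], [0.8, 0, 0], [0.8, 0, 0]], "rot": [[0, 0, 0], [0, 0, 0], [0, 0, 0]]}}

```text
time_s: 33.4
eef_pos: [0.5742, 0.0559, 0.0468]
orientation: [0.999, 0.052, -0.001, -0.0]
contact_force: [-5.4, 1.0, 4.3]
finger_gap: 0.054
```

Request:
{"api": "move_arm", "payload": {"delta_pos": [[0.2, -0.4, 0], [0.4, -0.8, 0], [0.6, -0.8, 0], [0.6, -0.8, 0]], "rot": [[0, 0, 0], [0, 0, 0], [0, 0, 0], [0, 0, 0]]}}

```text
time_s: 33.8
eef_pos: [0.5746, 0.0563, 0.0468]
orientation: [0.999, 0.052, -0.001, 0.0]
contact_force: [-7.0, -0.4, 4.9]
finger_gap: 0.0537
```

Run:
```python
from h import *
where()
save("w15",snapshot("wrist"))
where()
```

```text
t 33.8 tcp [574.6  56.3  46.8] yaw 5.92 z [-0.002 -0.    -1.   ] F [-7.  -0.4  4.9] gap 53.7 j [-0.03  0.56 -0.35  0.67 -0.    1.44]
t 33.85 tcp [574.6  56.4  46.8] yaw 5.93 z [-0.003 -0.    -1.   ] F [-6.  -0.8  4. ] gap 53.8 j [-0.03  0.56 -0.35  0.67 -0.    1.44]
```

View pics/w15.png

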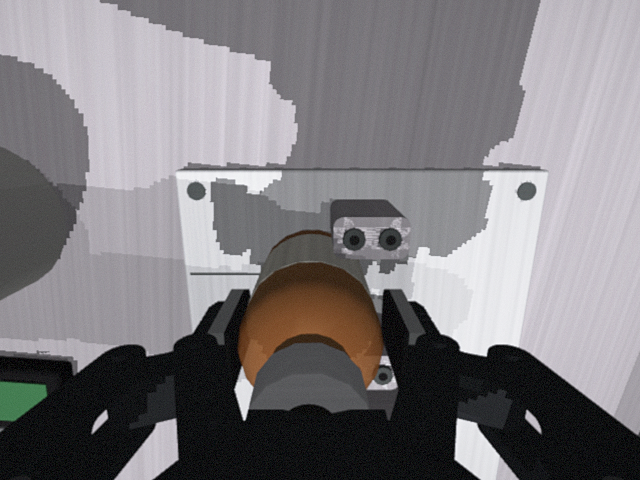

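Seated on both corners now: +2.4 mm further in than the one-corner stop, 6–7 N straight back with ~0 lateral. While there, refine the lane position from the w4 picture.

Run:
```python
import cv2
a=cv2.imread("pics/w4.png"); cv2.imwrite("pics/z4l.png",cv2.resize(a[10:210,0:180],(540,600),interpolation=cv2.INTER_CUBIC))
```

```text
(no output)
```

View pics/z4l.png

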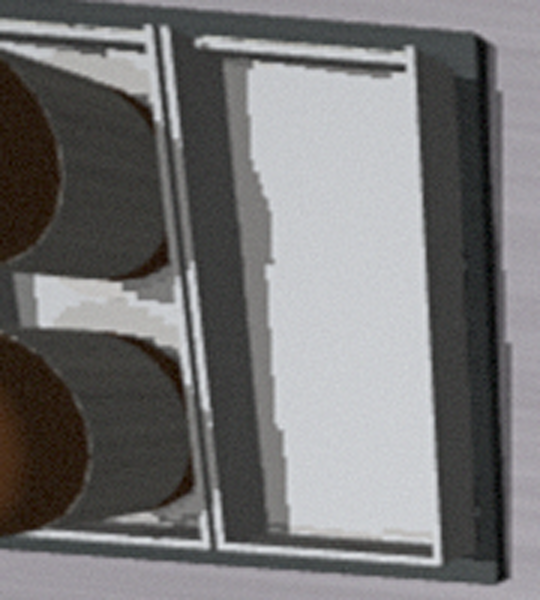

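Run:
```python
from h import *
ci=np.load("ci4.npy",allow_pickle=True).item()
W=lambda p,z: (onz(ci,(p[0]+.5)/3-.5,(p[1]+.5)/3-.5+10,z)[:2]*1000).round(1)
print("Rwall",W((412,75),.032),W((437,545),.032)); print("Lwall",W((168,60),.032),W((212,530),.032))
print("Lfloor",W((224,65),.011),W((267,530),.011)); print("far wall",W((217,547),.032),W((435,559),.032)); print("lip",W((198,42),.022),W((405,50),.022))
print("deck corner",W((482,36),.008),W((508,580),.008))
plan([.48,-.222,.133],1.5)
```

```text
Rwall [ 422.  -194.6] [ 540.  -191.3]
Lwall [ 424.9 -254.9] [ 542.2 -253.4]
Lfloor [ 421.  -253.8] [ 545.  -250.7]
far wall [ 546.9 -252.4] [ 544.  -191.9]
lip [ 418.2 -253.4] [ 414.6 -200.8]
deck corner [ 406.4 -186.7] [ 553.4 -180.8]
delta [-123.1, 267.1, -85.8] rot [0.0, 0.1, 4.4] t 33.85
```

Lane centre ≈ (480, −222.9) in TCP terms, consistent across walls and floor. Back off, grip, and lift.

Request:
{"api": "move_arm", "payload": {"delta_pos": [[-1.5, 0, 0], [-3, 0, 0], [-3.8, 0, 0], [-3.8, 0, 0]], "rot": [[0, 0, 0], [0, 0, 0], [0, 0, 0], [0, 0, 0]]}}

```text
time_s: 34.25
eef_pos: [0.5731, 0.056, 0.0473]
orientation: [0.999, 0.052, 0.001, 0.0]
contact_force: [-0.6, 0.2, -0.3]
finger_gap: 0.0534
```

Request:
{"api": "move_arm", "payload": {"delta_pos": [[0, 0, 0], [0, 0, 0], [0, 0, 0], [0, 0, 0], [0, 0, 0], [-0.5, 0, -3], [-1.5, 0, -12], [-3, 0, -30], [-4, 0, -50], [-4, 0, -70], [-4, 0, -83], [-4, 0, -87]], "rot": [[0, 0, 0], [0, 0, 0], [0, 0, 0], [0, 0, 0], [0, 0, 0], [0, 0, 0], [0, 0, 0], [0, 0, 0], [0, 0, 0], [0, 0, 0], [0, 0, 0], [0, 0, 0]], "grip": 0.5, "grip_force": 25}}

```text
time_s: 35.45
eef_pos: [0.5691, 0.0557, 0.1356]
orientation: [0.999, 0.052, 0.001, 0.0]
contact_force: [0.5, -0.7, -2.7]
finger_gap: 0.0492
```

Run:
```python
from h import *
where();plan([.48,-.223,.135],1.3)
a=snapshot("scene")
save("g16",cv2.resize(a[140:320,200:400],(660,594)))
```

```text
t 35.45 tcp [569.1  55.7 135.6] yaw 5.93 z [ 0.002  0.    -1.   ] F [ 0.5 -0.7 -2.7] gap 49.2 j [-0.03  0.44 -0.28  0.85  0.    1.44]
delta [-117.4, 268.0, 0.4] rot [0.0, -0.1, 4.6] t 35.45
```

View pics/g16.png

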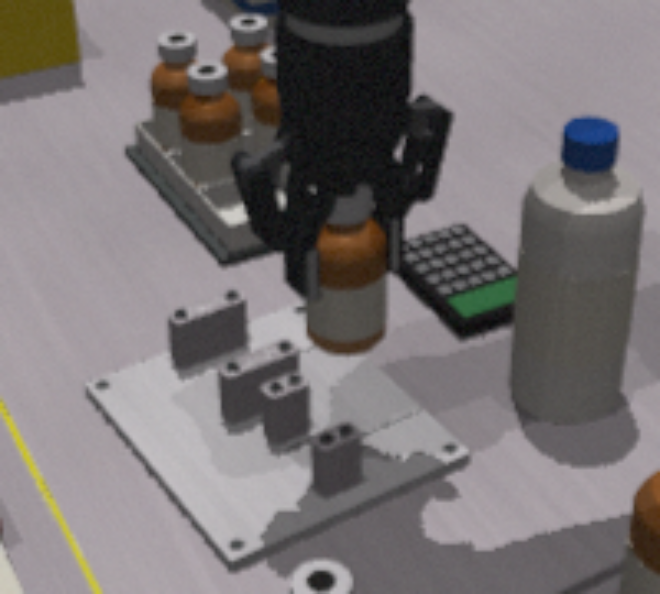

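Carried upright. Move to above the free lane.

Request:
{"api": "move_arm", "payload": {"delta_pos": [[-4, 10, 0], [-14, 33, 0], [-29, 67, 0], [-45, 102, 0], [-61, 138, 0], [-76, 172, 0], [-89, 203, 0], [-100, 230, 0], [-109, 250, 0], [-115, 262, 0], [-117, 267.5, 0], [-117, 268, 0]], "rot": [[0, 0, 0.4], [0, 0, 0.8], [0, 0, 1.2], [0, 0, 1.6], [0, 0, 2], [0, 0, 2.4], [0, 0, 2.8], [0, 0, 3.2], [0, 0, 3.6], [0, 0, 4], [0, 0, 4.6], [0, 0, 4.6]]}}

```text
time_s: 36.7
eef_pos: [0.4791, -0.2231, 0.1335]
orientation: [1.0, 0.011, -0.0, -0.0]
contact_force: [-1.2, 0.5, -2.1]
finger_gap: 0.0494
```

Request:
{"api": "move_arm", "payload": {"delta_pos": [[0, 0, 10], [0, 0, 22], [0, 0, 32], [0, 0, 38], [0, 0, 38], [0, 0, 38]], "rot": [[0, 0, 0], [0, 0, 0], [0, 0, 0], [0, 0, 0], [0, 0, 0], [0, 0, 0]]}}

```text
time_s: 37.3
eef_pos: [0.4796, -0.2228, 0.0958]
orientation: [1.0, 0.012, -0.0, -0.0]
contact_force: [0.0, 0.4, -2.5]
finger_gap: 0.0494
```

Run:
```python
from h import *
where();plan([.48,-.223,.0486],1.3)
save("w17",snapshot("wrist"))
a=snapshot("scene");b=snapshot("side")
save("g17",np.hstack([cv2.resize(a[140:240,220:330],(396,360),interpolation=cv2.INTER_CUBIC),cv2.resize(b[140:240,310:420],(396,360),interpolation=cv2.INTER_CUBIC)]))
```

```text
t 37.3 tcp [ 479.6 -222.8   95.8] yaw 1.34 z [-0.  0. -1.] F [ 0.   0.4 -2.5] gap 49.4 j [-0.57  0.42 -0.43  0.72  0.    0.97]
delta [0.5, 0.2, 47.2] rot [-0.0, 0.0, 0.0] t 37.3
```

View pics/g17.png

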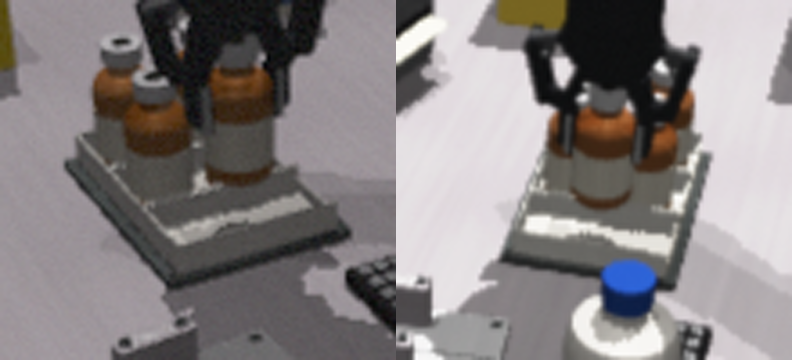

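View pics/w17.png

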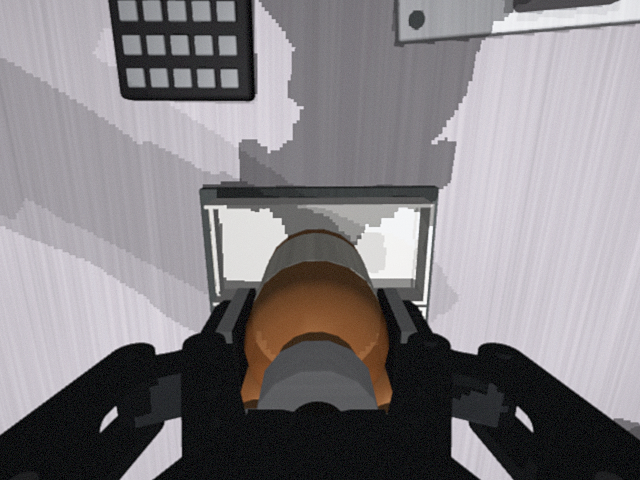

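Run:
```python
from h import *
ci=camera_info("wrist")
for p in [(230,205),(316,205),(400,205)]: print(onz(ci,*p,.032)[:2]*1000)
for p in [(206,230),(434,230)]: print(onz(ci,*p,.022)[:2]*1000,onz(ci,*p,.032)[:2]*1000)
a=cv2.imread("pics/w17.png"); cv2.imwrite("pics/z17.png",cv2.resize(a[175:315,190:450],(780,420),interpolation=cv2.INTER_CUBIC))
```

```text
[ 430.65429124 -194.32286897]
[ 479.39946653 -193.20839489]
[ 527.04769194 -192.11900068]
[ 413.21069713 -211.99262282] [ 416.19731244 -209.30369563]
[ 551.33445263 -208.8508275 ] [ 547.97186586 -206.30632074]
```

View pics/z17.png

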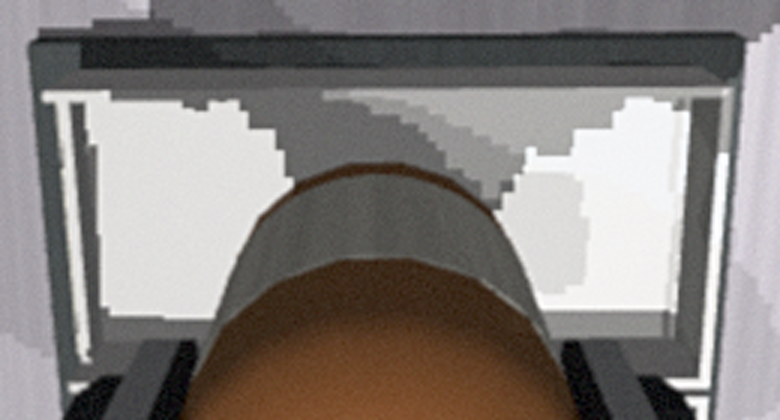

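Lane's +y wall measures −193.3, so centre ≈ −223 and the tool is at −222.8. Lowering.

Request:
{"api": "move_arm", "payload": {"delta_pos": [[0, 0, 8], [0, 0, 20], [0, 0, 31], [0, 0, 38], [0, 0, 42], [0, 0, 44], [0, 0, 45], [0, 0, 46], [0, 0, 46.5], [0, 0, 46.5]], "rot": [[0, 0, 0], [0, 0, 0], [0, 0, 0], [0, 0, 0], [0, 0, 0], [0, 0, 0], [0, 0, 0], [0, 0, 0], [0, 0, 0], [0, 0, 0]]}}

```text
time_s: 38.45
eef_pos: [0.4797, -0.2231, 0.0497]
orientation: [1.0, 0.012, 0.0, 0.0]
contact_force: [0.3, -0.1, -2.6]
finger_gap: 0.0497
```

Request:
{"api": "move_arm", "payload": {"delta_pos": [[0, 0, 0.5], [0, 0, 1], [0, 0, 1]], "rot": [[0, 0, 0], [0, 0, 0], [0, 0, 0]]}}

```text
time_s: 38.75
eef_pos: [0.4795, -0.223, 0.0485]
orientation: [1.0, 0.012, 0.0, -0.0]
contact_force: [0.7, -0.4, -1.9]
finger_gap: 0.0489
```

Request:
{"api": "move_arm", "payload": {"delta_pos": [[0, 0, 0.4], [0, 0, 0.7], [0, 0, 0.7]], "rot": [[0, 0, 0], [0, 0, 0], [0, 0, 0]]}}

```text
time_s: 39.05
eef_pos: [0.4796, -0.2231, 0.0484]
orientation: [1.0, 0.012, 0.0, 0.0]
contact_force: [-1.4, 1.0, 4.6]
finger_gap: 0.0494
```

Contact with the lane floor. Look before releasing.

Run:
```python
from h import *
where()
a=snapshot("scene");b=snapshot("side")
save("g18",np.hstack([cv2.resize(a[140:240,220:330],(396,360),interpolation=cv2.INTER_CUBIC),cv2.resize(b[140:240,310:420],(396,360),interpolation=cv2.INTER_CUBIC)]))
```

```text
t 39.05 tcp [ 479.6 -223.1   48.4] yaw 1.33 z [ 0. -0. -1.] F [-1.4  1.   4.6] gap 49.4 j [-0.57  0.48 -0.48  0.61 -0.    0.97]
```

View pics/g18.png

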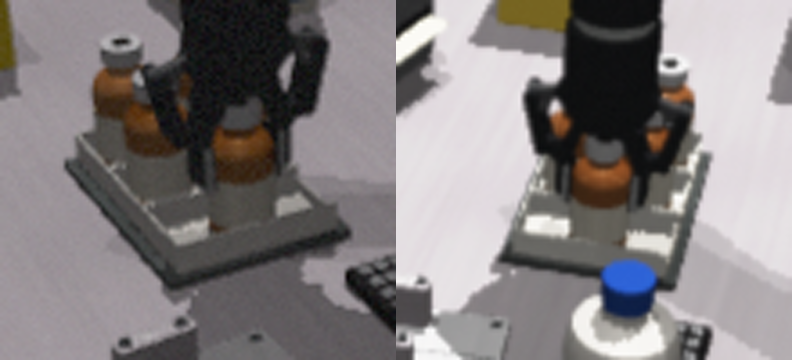

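Vial stands in the lane between the walls. Release and rise.

Request:
{"api": "move_arm", "payload": {"delta_pos": [[0, 0, 0], [0, 0, 0], [0, 0, 0], [0, 0, 0], [0, 0, -8], [0, 0, -30], [0, 0, -65], [0, 0, -105], [0, 0, -145], [0, 0, -175], [0, 0, -190], [0, 0, -190]], "rot": [[0, 0, 0], [0, 0, 0], [0, 0, 0], [0, 0, 0], [0, 0, 0], [0, 0, 0], [0, 0, 0], [0, 0, 0], [0, 0, 0], [0, 0, 0], [0, 0, 0], [0, 0, 0]], "grip": 1}}

```text
time_s: 40.35
eef_pos: [0.481, -0.2239, 0.2409]
orientation: [1.0, 0.012, 0.002, 0.002]
contact_force: [0.1, -0.4, -0.7]
finger_gap: 0.0851
```

Run:
```python
from h import *
where()
save("w19",snapshot("wrist"))
a=snapshot("scene");b=snapshot("side"); save("s19",a)
save("g19",np.hstack([cv2.resize(a[140:240,220:330],(396,360),interpolation=cv2.INTER_CUBIC),cv2.resize(b[140:240,310:420],(396,360),interpolation=cv2.INTER_CUBIC)]))
```

```text
t 40.35 tcp [ 481.  -223.9  240.9] yaw 1.33 z [ 0.005 -0.003 -1.   ] F [ 0.1 -0.4 -0.7] gap 85.1 j [-0.57  0.28 -0.23  1.05  0.    0.97]
```

View pics/g19.png

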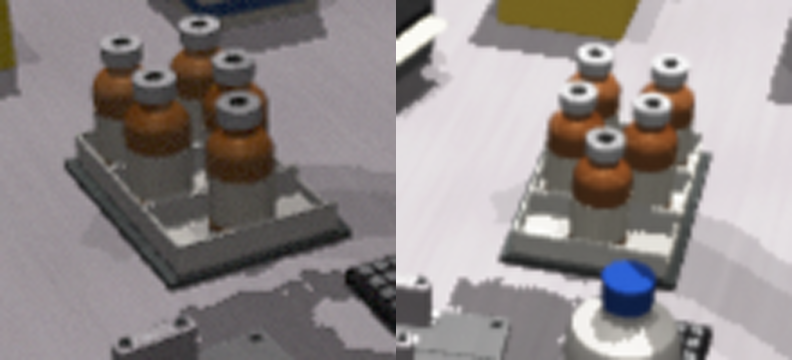

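View pics/s19.png

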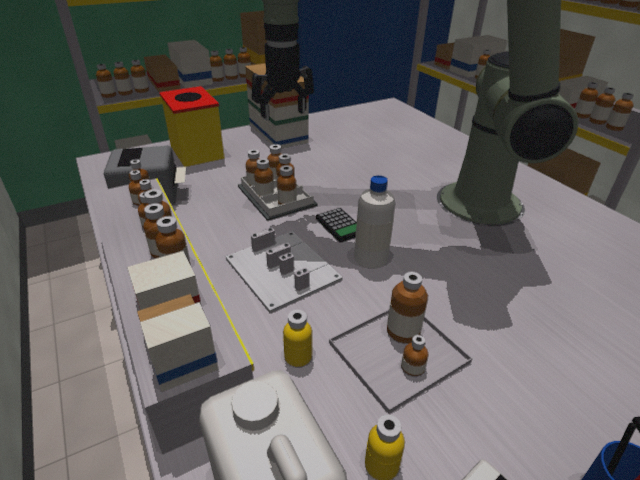

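View pics/w19.png

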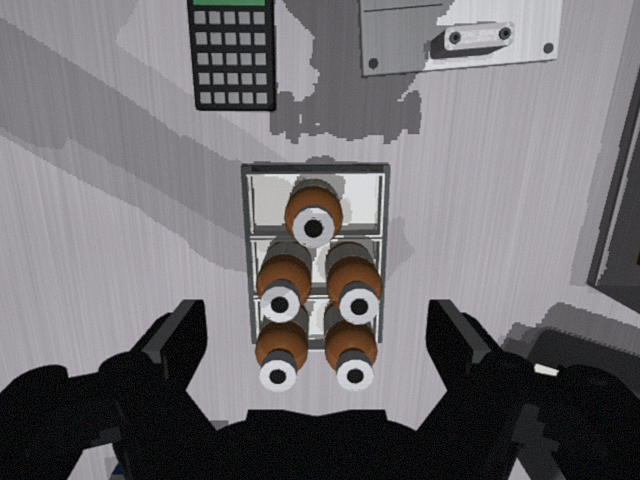

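The vial stands upright in the lane (wrist cap at (313,229)). Tray neighbours, flask, calculator and stock are at the same pixels as at the start. Handing in.

Request:
{"api": "move_arm", "payload": {"delta_pos": [[0, 0, 0], [0, 0, 0], [0, 0, 0]], "rot": [[0, 0, 0], [0, 0, 0], [0, 0, 0]]}}

```text
time_s: 40.8
eef_pos: [0.4792, -0.2228, 0.237]
orientation: [1.0, 0.012, -0.001, -0.0]
contact_force: [-0.3, 0.1, -0.2]
finger_gap: 0.0853
```

```bash
python3 -c "
from h import *
where(); print(order.job_done())"
```

```text
t 40.8 tcp [ 479.2 -222.8  237. ] yaw 1.32 z [-0.001  0.001 -1.   ] F [-0.3  0.1 -0.2] gap 85.3 j [-0.57  0.28 -0.24  1.05 -0.    0.97]
the job is handed in; nothing more can be done
None
```

The mid-sized vial has been gauged and now stands upright in the empty lane of the rack. I handed the job in at 40.8 s, with no verdict reported.

- **Go gap:** I stood the vial before the gap and pushed it through with loosely set fingers, at about 2–3 N, until it was clear of the far end. I then lifted it back to the near side.
- **No-go gap:** The first push stopped early. The check from above put the vial about 26.6 mm short of the gap's origin and 1.4–1.9 mm off-centre, which fits resting on one jaw corner only. I backed it off about 8 mm, recentred it by 1.7 mm and pushed again.
- **Second stop:** It went 2.4 mm further, to about 24 mm short (worked out from the tool position), with 6–7 N straight back and almost no sideways force. I read that as both jaws stopping it, but did not photograph it from above a second time.
- **Last checks:** The final pictures show the vial upright between the lane walls. The stock vials, tray neighbours, flask and calculator look unmoved, and the gripper is open and clear with no force on it.

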